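Gauge the gingerbread bars and pack them

TASK

Sort the gingerbread bars by length, one at a time, working along the baking sheet from the robot's left to its right. Lay each bar flat in the sliding caliper, slide the jaw shut until you feel it grip the bar against the fixed jaw, and keep it lightly pressed while you read the length; then draw the jaw back and, before taking the next bar, put this one into the red gift tin if it measures 95 mm or less (green on the scale) or into the white and blue house tub if it is longer (red), lowering it flat until you feel it touch what is already inside before you let go. The bars are brittle, so never press hard; finish with the caliper's jaw drawn right back and the baking things round about left where they are.

Things in the scene. Friction and masses are not known exactly. Their poses are not given: they have to be found in the camera images.
- bar1a: Gingerbread bar, hard and brittle, brown with a white zigzag of icing: 38 mm wide (y), 18 mm thick (z), about 70 g; length (x) between 85 and 105 mm, not known beforehand. Origin at the centre of its underside. In the left place of the row (robot's left end of the sheet, largest y). At most one of bar1a and bar1b is there (None: absent); a place may be empty.
- bar1b: Gingerbread bar, hard and brittle, brown with a white zigzag of icing: 38 mm wide (y), 18 mm thick (z), about 70 g; length (x) between 85 and 105 mm, not known beforehand. Origin at the centre of its underside. In the left place of the row (robot's left end of the sheet, largest y). At most one of bar1a and bar1b is there (None: absent); a place may be empty.
- bar2a: Gingerbread bar, hard and brittle, brown with a white zigzag of icing: 38 mm wide (y), 18 mm thick (z), about 70 g; length (x) between 85 and 105 mm, not known beforehand. Origin at the centre of its underside. In the middle place of the row. At most one of bar2a and bar2b is there (None: absent); a place may be empty.
- bar2b: Gingerbread bar, hard and brittle, brown with a white zigzag of icing: 38 mm wide (y), 18 mm thick (z), about 70 g; length (x) between 85 and 105 mm, not known beforehand. Origin at the centre of its underside. In the middle place of the row. At most one of bar2a and bar2b is there (None: absent); a place may be empty.
- bar3a: Gingerbread bar, hard and brittle, brown with a white zigzag of icing: 38 mm wide (y), 18 mm thick (z), about 70 g; length (x) between 85 and 105 mm, not known beforehand. Origin at the centre of its underside. In the right-hand place of the row (smallest y). At most one of bar3a and bar3b is there (None: absent); a place may be empty.
- bar3b: Gingerbread bar, hard and brittle, brown with a white zigzag of icing: 38 mm wide (y), 18 mm thick (z), about 70 g; length (x) between 85 and 105 mm, not known beforehand. Origin at the centre of its underside. In the right-hand place of the row (smallest y). At most one of bar3a and bar3b is there (None: absent); a place may be empty.
- sheet: Flat black baking sheet, 240 mm (x) by 360 mm (y), top 4 mm above the table, covered with brown parchment; raised edge 16 mm high along its +x side only. The bars lie on it in a row along its y, about 115 mm apart, their length roughly along its x. Origin at the centre of its underside. Fixed.
- caliper: Sliding bench caliper: flat aluminium beam 275 mm long (its x, from -150 to +125 mm), 120 mm wide, fixed to the table; origin under it at table height. Its flat bed, 20 mm above the table, has no side walls. The fixed steel jaw stands at the +x end: upright face (looking to -x) at x = 90 mm, 74 mm wide, 37 mm high above the bed. A bar is laid on the bed between the jaws, length along x.
- fixed_jaw_face (a point): Foot of the fixed jaw's measuring face, mid-width, at bed height (20 mm above the table); axes as the caliper's, bars lie on its -x side. From here a scale with ticks every 10 mm runs along the beam's edges: green for gaps from 0 to 95 mm (fits the gift tin), red beyond 95 mm.
- jaw: Sliding jaw: steel plate 74 mm wide, 10 mm thick, 37 mm high on a carriage. Origin at the foot of its measuring face (+x side) at bed height: it lies on the fixed face's -x axis at a distance equal to the jaw gap, 0 shut to 140 mm drawn right back to its stop. Starts at 40 to 140 mm; slides with about 2 N friction and stays where left. A black pointer at its face runs over the scales.
- jaw_handle (a point): Middle of the upright black grip on the sliding jaw's carriage: a round post 18 mm in diameter, its axis 35 mm behind (-x of) the sliding jaw's face. The point is 65 mm above the table; the post's top is 90 mm, the top of its carriage (50 mm along x, 72 mm wide) 34 mm above the table.
- gift_tin: Red biscuit tin with gold rim, open on top, for bars up to 95 mm: 158 mm (x) by 198 mm (y) outside, 60 mm high, walls and floor 4 mm. Already part full: biscuits under a flat sheet of brown parchment, to a level that differs from start to start, 22 to 42 mm above the table. Fixed; origin at the centre of its underside.
- house_tub: White storage tub with blue rim and bands, same sizes as the gift tin (158 by 198 by 60 mm, walls 4 mm), for bars longer than 95 mm; part full under parchment to its own unknown level, 22 to 42 mm above the table. Fixed; origin at the centre of its underside. Tin and tub may change places.
- cutter_star: Bystander: loose star-shaped steel biscuit cutter, 72 mm across, 22 mm high. Origin at the centre of its underside.
- cutter_heart: Bystander: loose heart-shaped steel biscuit cutter, 68 mm across, 22 mm high. Origin at the centre of its underside.
- rolling_pin: Bystander: loose wooden rolling pin lying roughly along y, 48 mm thick, 360 mm long over its handles. Origin at the middle of its underside.

How it is judged:
By the outcome, as a careful person would: the job done as asked, in the order asked, and still so for the second after the job is handed in, with the robot touching nothing.
Of bar1a, bar1b only 1 to 1 are there at a start; the rules pass over those that are not, and their reading is None.
Of bar2a, bar2b only 1 to 1 are there at a start; the rules pass over those that are not, and their reading is None.
Of bar3a, bar3b only 1 to 1 are there at a start; the rules pass over those that are not, and their reading is None.
Of bar1a, bar1b, bar2a, bar2b, bar3a, bar3b only 5 to 5 are there at a start; the rules pass over those that are not, and their reading is None.
At some moment in a run one of bar1a, bar1b, bar2a, bar2b, bar3a, bar3b may be knocked a few centimetres aside while the robot is not near it.
Once in a run the grip may slacken for a moment while it holds something.
It also fails if it takes over 210 s, if anything falls off the work surface, if the arm or the gripper's body presses on something with over 40 N, if the wrist force passes 120 N, or if a joint passes its speed limit or range.

ROBOT

A 6-joint arm with a two-finger parallel gripper is mounted at the origin on the work surface. World frame = base frame: x ahead of the robot, y to its left, z up, the work surface at z = 0. Lengths are in m, angles in rad, forces in N, time in s.
With the tool pointing down it reaches from about 0.375 to 0.9 m from the base axis. Payload 3.1 kg.
Tool frame: the origin (TCP) lies on the centre line of the jaws, within the pads' length; the fingertips stand robot.nose_length ahead of it and the grasp point (between the pads) lies 6 mm ahead of it (robot.nose_length is the distance from the TCP to the fingertips, in m); z points along the fingers, y is the line along which they close (so a half turn about z gives the same grasp; the last joint's range is limited). The gripper opens to 87 mm and grips with 3 to 60 N. Pads are 19 mm wide; open, the fingers measure 117 mm over their backs; the gripper's body (75 mm by 190 mm) begins 51 mm behind the grasp point.
Start: joints at [-1.315, 0.527, 1.433, -0, 1.181, -0.178], TCP at [0.263, -0.567, 0.248] pointing down, gripper open.
Joint ranges: [-3.08, 3.08], [-0.75, 2.2], [0.22, 2.44], [-1.43, 4.57], [0, 2.65], [-2.85, 2.85]. Speed limits (rad/s): [2.79, 2.79, 3.14, 3.14, 3.14, 3.14].

INTERFACE

Orientations are given as a unit quaternion [x, y, z, w].
In Python, from rig import robot gives the robot as it stands.
- The arm moves only by the shell command python3 -m crank 'ROWS' [FORCE]. ROWS is JSON, one flat list of numbers, 7 for each row, row after row: the shift along the tool's x, y, z in mm, then the turn, a rotation vector about the tool's x, y, z in degrees, then the closure in counts, from 0 (fully open) to 255 (shut). In form: [x, y, z, ax, ay, az, fingers, x, y, z, ax, ay, az, fingers, ...]. A call has exactly 5 rows; each row is the pose to reach, as a shift and turn from the pose commanded when the call began, along the tool's axes at that moment; what a row does not reach only later rows make up. A row lasts 1/12 s, in which the tool goes at most 41.7 mm and 7.16 degrees, less where a joint would pass 70% of its speed; a pose out of reach is approached as far as the arm can. A call with a gripper value outside its range is refused whole. The fingers move at their own pace and stop on an object; FORCE is the grip in N (left out, the last holds). Time passes only in rows, so rows that repeat a pose let the fingers close, or fill a call up. It gives the time, the measured TCP pose, the force, the opening and the grip force at its end, in the units of the state.
- robot.get_obs(): the state, without advancing time (a new reading comes with each control period).
- robot.camera(name): name is "scene" or "top" or "wrist"; returns a dict with "pixels" (480x640x3 uint8, red, green, blue), "intrinsics" (3x3 intrinsics, pixels), "k1" (the pictures are not rectified: a ray, as slopes to the right and down, at radius r is drawn at 1 + k1 r^2 times it, then the intrinsics apply), "extrinsics" (4x4, takes a point from camera to world coordinates); the wrist camera has in their place "mount" (4x4, takes a point from camera to tool coordinates, whose origin is the TCP and whose axes are the flange's). Camera axes: x right, y down, z forward; pixel columns grow to the right and rows downward; lengths in m; the calibration is good to about 2 mm. A picture is of the moment at which its call begins: read the wrist's pose just before it. There is no depth.
- robot.hand_in(): hands the job in; it is judged then, once.
The state is a dict: "time": time; "q": joint angles; "joint_velocities": joint speeds; "joint_torque": joint torques, N m; "position": TCP position; "tool_rot": TCP orientation; "ft_force": force on the tool from outside, world axes, zero at the start; "moment": the same for the moment, N m; "grip_width": finger opening in m; "grip_force": force on a finger pad.
Only numpy, scipy, OpenCV 4.12 (cv2) and the standard library are available. Lean on these libraries where they do the work, as an engineer would, in place of code of your own. Each camera call takes 0.05 s, during which the arm holds its last target. There are 200 camera calls.

## Working session

There is one attempt and no reset: what is moved stays moved. The work goes in short steps, Python scripts to look and compute and a shell command to move; the robot and the scene stay as the last step left them, time stands still between calls to the robot, and variables do not carry over. Pictures are saved under pics/ and viewed, at most 14 in all, crops included, and the job is handed in when it is done.

```bash
ls; mkdir -p pics; python3 - <<'E'
from rig import robot
import cv2,numpy as np
print(robot.get_obs(), robot.nose_length)
for n in("top","scene"):
    c=robot.camera(n); cv2.imwrite(f"pics/{n}0.png",c["pixels"][:,:,::-1])
    print(n,c["intrinsics"],c["k1"],c["extrinsics"])
w=robot.camera("wrist"); print(w["mount"],w["intrinsics"],w["k1"])
E
```

```text
pics
{'time': 0.0, 'q': array([-1.31551829e+00,  5.28472663e-01,  1.43388832e+00, -4.91174095e-05,
        1.18139424e+00, -1.78527986e-01]), 'joint_velocities': array([ 0.00071861,  0.0012276 , -0.00128047, -0.00087489, -0.00019041,
       -0.00053318]), 'joint_torque': array([ 5.79935477e-04, -4.40040672e+01, -1.76590240e+01,  6.31381175e-02,
        5.81319490e-02, -1.66648579e-04]), 'position': array([ 0.26253052, -0.5664447 ,  0.24657203]), 'tool_rot': array([ 9.76566040e-01,  2.15215240e-01, -6.41773050e-05, -1.07961289e-03]), 'ft_force': array([-0.40271759, -0.69593491, -0.12472529]), 'moment': array([-0.00550037, -0.01436634,  0.05371057]), 'grip_force': 0.0, 'grip_width': 0.08705001960143748} 0.025
top [[462.93341833   0.         310.31763634]
 [  0.         462.93341833 236.68059361]
 [  0.           0.           1.        ]] 0.03158383259578827 [[-0.00679371 -0.99366546  0.11217305  0.4593451 ]
 [-0.99984154  0.00859571  0.01558864  0.05100496]
 [-0.0164541  -0.11204937 -0.99356641  1.14847483]
 [ 0.          0.          0.          1.        ]]
scene [[601.17740285   0.         319.23049287]
 [  0.         601.17740285 244.88762944]
 [  0.           0.           1.        ]] -0.031286813821493904 [[ 6.62145182e-01  5.77951349e-01 -4.77007333e-01  1.21167624e+00]
 [ 7.49374989e-01 -5.09876547e-01  4.22448853e-01 -4.94709730e-01]
 [ 9.40032577e-04 -6.37179838e-01 -7.70714585e-01  1.05577892e+00]
 [ 0.00000000e+00  0.00000000e+00  0.00000000e+00  1.00000000e+00]]
[[-1.03146199e-04 -9.58848101e-01 -2.83919545e-01  7.90784240e-02]
 [ 9.99999639e-01 -3.38288549e-04  7.79168517e-04  3.80271248e-04]
 [-8.43150984e-04 -2.83919362e-01  9.58847790e-01 -1.36223466e-01]
 [ 0.00000000e+00  0.00000000e+00  0.00000000e+00  1.00000000e+00]] [[369.0333616    0.         309.23869664]
 [  0.         369.0333616  246.75973269]
 [  0.           0.           1.        ]] -0.0592548653573732
```

View pics/top0.png

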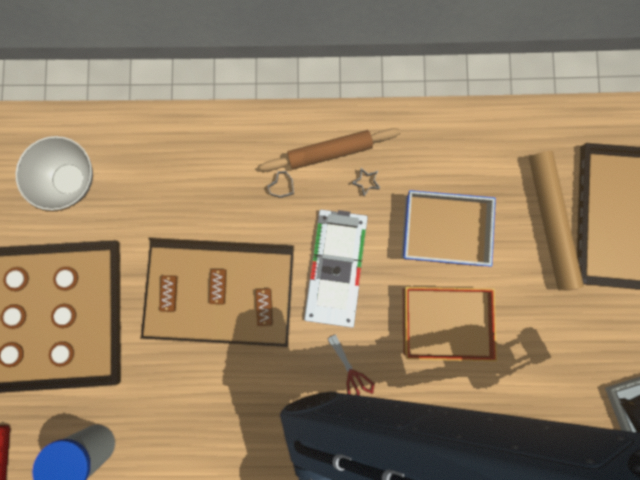

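View pics/scene0.png

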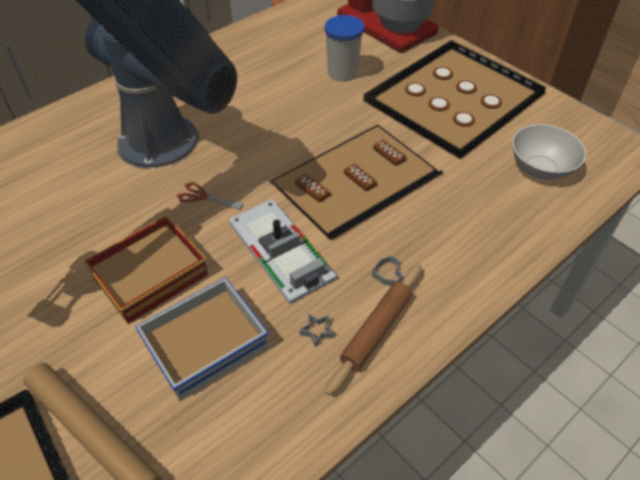

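```bash
cat > h.py <<'E'
import numpy as np, cv2
from scipy.spatial.transform import Rotation as R
from rig import robot
def ray(c,px,T):
    K=np.array(c["intrinsics"]); s=(np.array(px,float)-K[:2,2])/K[0,0]
    u=s.copy()
    for _ in range(20): u=s/(1+c["k1"]*(u@u))
    return T[:3,3], T[:3,:3]@np.array([u[0],u[1],1])
def wT(c,o):
    if "extrinsics" in c: return np.array(c["extrinsics"])
    T=np.eye(4);T[:3,:3]=R.from_quat(o["tool_rot"]).as_matrix();T[:3,3]=o["position"]
    return T@np.array(c["mount"])
def pt(c,px,z,o=None):
    p,d=ray(c,px,wT(c,o)); return p+d*(z-p[2])/d[2]
def pix(c,P,o=None):
    T=wT(c,o); q=(np.asarray(P)-T[:3,3])@T[:3,:3]; u=q[:2]/q[2]
    K=np.array(c["intrinsics"]); return u*(1+c["k1"]*(u@u))*K[0,0]+K[:2,2]
def go(pos,yaw=None):
    "tool-frame mm/deg from the measured pose to pos (m), tool down with tool x at yaw deg"
    o=robot.get_obs(); r=R.from_quat(o["tool_rot"])
    d=r.inv().apply(np.array(pos)-o["position"])*1000
    v=np.zeros(3)
    if yaw is not None:
        a=np.radians(yaw)/2; t=R.from_quat([np.cos(a),np.sin(a),0,0])
        v=(r.inv()*t).as_rotvec(degrees=True)
    print("rows:",np.round(d,1),np.round(v,1)); return d
def st():
    o=robot.get_obs(); M=R.from_quat(o["tool_rot"]).as_matrix()
    print("t%.2f"%o["time"],np.round(o["position"]*1000,1),"yaw %.1f tilt %.2f"%(np.degrees(np.arctan2(M[1,0],M[0,0])),np.degrees(np.arccos(-M[2,2]))),"F",np.round(o["ft_force"],1),"w %.1f g %.1f"%(o["grip_width"]*1000,o["grip_force"]))
def shot(name,cam,x0,y0,x1,y1,s):
    c=robot.camera(cam); i=c["pixels"][y0:y1,x0:x1,::-1]
    cv2.imwrite("pics/"+name,cv2.resize(i,None,fx=s,fy=s,interpolation=cv2.INTER_CUBIC)); return c
E
python3 - <<'E'
from h import *
st()
shot("t1.png","top",140,180,500,370,2.2)
E
```

```text
t0.15 [ 262.6 -566.6  246.8] yaw 24.9 tilt 0.09 F [-1.  -0.6 -0.2] w 86.9 g 0.0
```

View pics/t1.png

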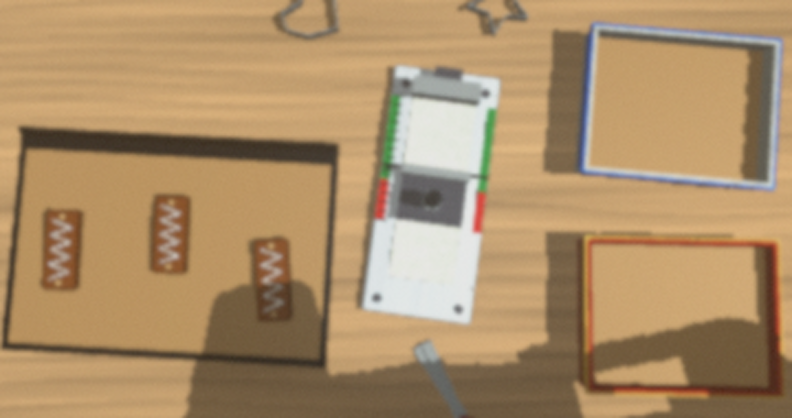

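```bash
python3 - <<'E'
from h import *
c=robot.camera("top")
P=lambda l,z:np.array([pt(c,(140+a/2.2-.27,180+b/2.2-.27),z)[:2]*1000 for a,b in l])
for n,l,z in [("b1",[(45,209),(82,211),(79,289),(42,288)],.022),("b2",[(153,195),(189,197),(186,272),(150,271)],.022),("b3",[(250,240),(287,237),(292,318),(258,321)],.022),
 ("cal",[(392,66),(499,78),(470,323),(361,308)],.02),("tub",[(591,24),(781,38),(775,189),(581,173)],.06),("tin",[(581,235),(778,240),(780,395),(581,392)],.06)]:
    q=P(l,z); d=(q[0]+q[1]-q[2]-q[3])/2; e=(q[0]+q[3]-q[1]-q[2])/2
    print(n,np.round(q.mean(0)),"len %.0f wid %.0f yaw %.1f %.1f"%(np.hypot(*d),np.hypot(*e),np.degrees(np.arctan2(d[1],d[0])),np.degrees(np.arctan2(-e[0],e[1]))))
print("handle top",P([(433,197)],.09),"pointer",P([(388,167),(488,178)],.02))
E
```

```text
b1 [452. 414.] len 86 wid 41 yaw -0.5 -2.8
b2 [468. 296.] len 83 wid 40 yaw -1.3 -2.8
b3 [418. 183.] len 88 wid 39 yaw 5.0 4.4
cal [512.   8.] len 271 wid 120 yaw -7.8 -7.5
tub [ 601. -260.] len 162 wid 203 yaw -5.3 -5.1
tin [ 380. -248.] len 160 wid 205 yaw -2.1 -1.3
handle top [[503.52930031   8.29756906]] pointer [[540.04726241  54.92311261]
 [526.99610927 -55.5799653 ]]
```

```bash
python3 -m crank '[31,-28,0,0,0,6.5,0,61,-56,0,0,0,13,0,92,-84,0,0,0,19.5,0,122,-112,0,0,0,26,0,153,-140,0,0,0,32.6,0]' 12; python3 -c "
from h import *
st(); go([.5035,.0083,.15],-7.7)"
```

```text
time: 0.67
position: [0.3428, -0.374, 0.2474]
tool_rot: [0.997, -0.071, -0.0, -0.0]
ft_force: [1.3, 0.7, -1.0]
grip_width: 0.0872
grip_force: 0.0
t0.67 [ 342.8 -374.   247.4] yaw -8.1 tilt 0.02 F [ 1.3  0.7 -1. ] w 87.2 g 0.0
rows: [ 105.  -401.2   97.5] [-0.   0.  -0.4]
```

```bash
python3 -m crank '[10,-40,0,0,0,0,0,20,-80,0,0,0,0,0,31,-120,0,0,0,0,0,42,-160,0,0,0,0,0,52,-200,0,0,0,0,0]' >/dev/null; python3 -m crank '[10,-40,20,0,0,0,0,20,-80,40,0,0,0,0,31,-120,60,0,0,0,0,42,-160,80,0,0,0,0,52,-200,97,0,0,0,0]'>/dev/null; python3 -m crank '[0,0,0,0,0,0,0,0,0,0,0,0,0,0,0,0,0,0,0,0,0,0,0,0,0,0,0,0,0,0,0,0,0,0,0]' >/dev/null;python3 -c "
from h import *
st(); go([.5035,.0083,.15],-7.7)
o=robot.get_obs(); c=shot('w1.png','wrist',0,0,640,480,1.25)
print(pix(c,[.5035,.0083,.09],o),pix(c,[.6136,-.0058,.02],o))"
```

```text
t1.92 [492.9 -12.  159.2] yaw -7.9 tilt 0.09 F [ 0.3 -0.1 -0.1] w 87.1 g 0.0
rows: [  7.7 -21.6   9.2] [ 0.  -0.1 -0.2]
[272.80779724 264.25517613] [276.57041829  79.93071423]
```

View pics/w1.png

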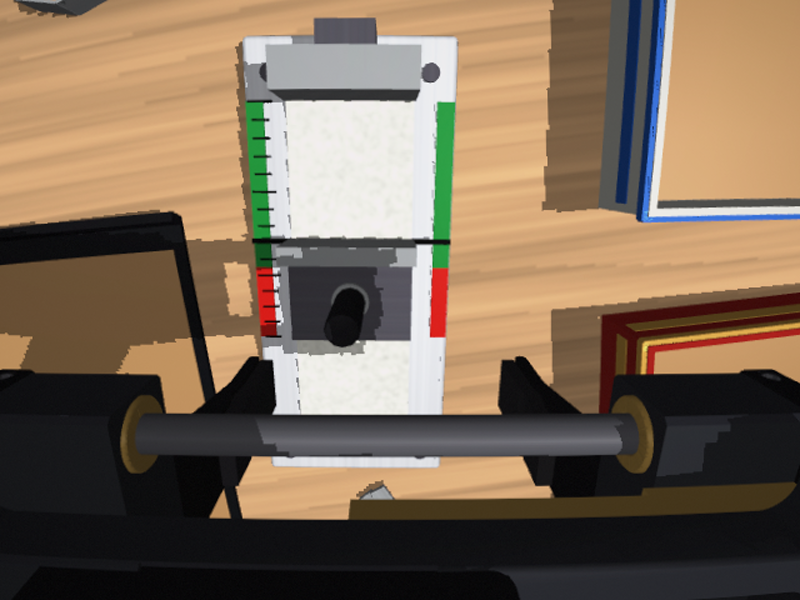

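```bash
python3 - <<'E'
from h import *
o=robot.get_obs();c=robot.camera("wrist")
P=lambda l,z:np.array([pt(c,(a/1.25,b/1.25),z,o)[:2]*1000 for a,b in l])
print("corners",P([(244,38),(458,38),(438,466),(274,466)],.02).round(1))
print("foot",P([(283,98),(418,98)],.02).round(1),"0marks",P([(247,101),(456,101)],.02).round(1),"95",P([(256,268),(448,268)],.02).round(1),"ptr",P([(255,241),(450,242)],.02).round(1))
print("post",P([(343,333)],.09).round(1))
E
```

```text
corners [[653.3  44. ]
 [636.7 -71. ]
 [372.3 -31.5]
 [387.8  82.2]]
foot [[619.7  28.6]
 [609.  -45.7]] 0marks [[621.2  48.9]
 [604.7 -66.5]] 95 [[527.2  63.6]
 [511.  -52.2]] ptr [[543.5  60.7]
 [526.6 -55. ]]
post [[502.    7.6]]
```

```bash
python3 -m crank '[6,-21,0,0,0,0,0,6,-21,0,0,0,0,0,6,-21,30,0,0,0,0,6,-21,60,0,0,0,0,6,-21,88,0,0,0,0]' >/dev/null; python3 -m crank '[0,0,0,0,0,0,200,0,0,0,0,0,0,200,0,0,0,0,0,0,200,0,0,0,0,0,0,200,0,0,0,0,0,0,200]' 12 >/dev/null;  python3 -m crank '[0,0,0,0,0,0,200,0,0,0,0,0,0,200,0,0,0,0,0,0,200,0,0,0,0,0,0,200,0,0,0,0,0,0,200]' >/dev/null;python3 -c "
from h import *
st(); go([.502,.008,.071],-8)"
```

```text
t3.27 [501.5   9.5  70.6] yaw -7.7 tilt 0.01 F [ 0.5 -0.1  0.5] w 28.6 g 0.0
rows: [ 0.7  1.4 -0.4] [ 0.  -0.   0.3]
```

```bash
python3 -m crank '[0,1,0,0,0,0,255,0,1,0,0,0,0,255,0,1,0,0,0,0,255,0,1,0,0,0,0,255,0,1,0,0,0,0,255]' 12 >/dev/null; python3 -c "
from h import *
st()"; python3 -m crank '[-6,0,0,0,0,0,255,-12,0,0,0,0,0,255,-18,0,0,0,0,0,255,-24,0,0,0,0,0,255,-30,0,0,0,0,0,255]' >/dev/null; python3 -c "
from h import *
st()";python3 -m crank '[-6,0,0,0,0,0,255,-12,0,0,0,0,0,255,-18,0,0,0,0,0,255,-23,0,0,0,0,0,255,-27,0,0,0,0,0,255]' >/dev/null; python3 -c "
from h import *
st()"
```

```text
t3.68 [501.3   8.5  70.4] yaw -7.7 tilt 0.01 F [-0.2  0.5 -0.2] w 17.2 g 12.0
t4.10 [471.   12.8  70.5] yaw -7.8 tilt 0.02 F [ 3.   3.3 -3.1] w 17.7 g 12.0
t4.52 [443.8  16.8  70.4] yaw -7.8 tilt 0.05 F [ 2.9  5.  -3.7] w 17.5 g 12.0
```

```bash
for i in 1; do python3 -m crank '[-1,-0.2,0,0,0,0,255,-2,-0.3,0,0,0,0,255,-2,-0.3,0,0,0,0,255,-2,-0.3,0,0,0,0,255,-2,-0.3,0,0,0,0,255]' >/dev/null; python3 -c "
from h import *
st()"; python3 -m crank '[-1,-0.2,0,0,0,0,255,-2,-0.3,0,0,0,0,255,-2,-0.3,0,0,0,0,255,-2,-0.3,0,0,0,0,255,-2,-0.3,0,0,0,0,255]' >/dev/null; python3 -c "
from h import *
st()"; python3 -m crank '[-1,-0.2,0,0,0,0,255,-2,-0.3,0,0,0,0,255,-2,-0.3,0,0,0,0,255,-2,-0.3,0,0,0,0,255,-2,-0.3,0,0,0,0,255]' >/dev/null;  python3 -c "
from h import *
st()"; done
```

```text
t4.93 [442.3  17.   70.4] yaw -7.8 tilt 0.09 F [ 0.3  4.5 -2.2] w 17.5 g 12.0
t5.35 [441.2  17.2  70.5] yaw -7.7 tilt 0.02 F [ 2.8  3.5 -3. ] w 17.3 g 12.0
t5.77 [438.8  17.6  70.6] yaw -7.7 tilt 0.03 F [ 1.3 -1.  -1.6] w 18.2 g 1.2
```

```bash
for i in 1; do python3 -m crank '[0,0,0,0,0,0,255,0,0,0,0,0,0,255,0,0,0,0,0,0,255,0,0,0,0,0,0,255,0,0,0,0,0,0,255]' 12 >/dev/null; python3 -c "
from h import *
st()"; python3 -m crank '[-1,0,0,0,0,0,255,-2,0,0,0,0,0,255,-2,0,0,0,0,0,255,-2,0,0,0,0,0,255,-2,0,0,0,0,0,255]' >/dev/null; python3 -c "
from h import *
st()
o=robot.get_obs();c=robot.camera('top');cv2.imwrite('pics/t2.png',cv2.resize(c['pixels'][190:340,280:390,::-1],None,fx=4,fy=4))
"; done
```

```text
t6.18 [438.8  17.7  70.6] yaw -7.7 tilt 0.03 F [-0.  -3.3  0.3] w 17.6 g 12.0
t6.60 [438.7  17.7  70.6] yaw -7.7 tilt 0.20 F [ 2.7 -3.5 -0.9] w 17.5 g 12.0
```

View pics/t2.png

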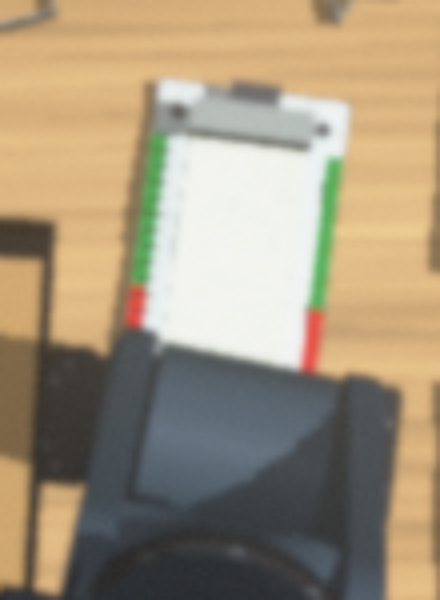

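```bash
python3 -m crank '[0,0,0,0,0,0,0,0,0,0,0,0,0,0,0,0,0,0,0,0,0,0,0,0,0,0,0,0,0,0,0,0,0,0,0]' >/dev/null; python3 -m crank '[0,0,-30,0,0,0,0,0,0,-60,0,0,0,0,0,0,-90,0,0,0,0,-5,-20,-110,0,0,0,0,-13,-60,-110,0,0,0,0]' >/dev/null; python3 -m crank '[-10,-40,0,0,0,0,0,-20,-80,0,0,0,0,0,-29,-120,0,0,0,0,0,-38,-160,0,0,0,0,0,-47,-200,0,0,0,0,0]' >/dev/null; python3 -m crank '[-10,-40,0,0,0,-2,0,-20,-80,0,0,0,-4,0,-32,-127,0,0,0,-6,0,-32,-127,0,0,0,-6,0,-32,-127,0,0,0,-6,0]' >/dev/null;python3 -c "
from h import *
st(); go([.452,.414,.12],-1.7)
o=robot.get_obs(); c=shot('w2.png','wrist',0,0,640,480,1.25)
print(1.25*pix(c,[.452,.414,.022],o))"
```

```text
t8.32 [396.9 416.4 180.1] yaw -1.5 tilt 0.02 F [-0.2 -0.5 -0.6] w 86.7 g 0.0
rows: [55.1  1.  60.1] [-0.  -0.   0.2]
[388.05949654 212.23711899]
```

View pics/w2.png

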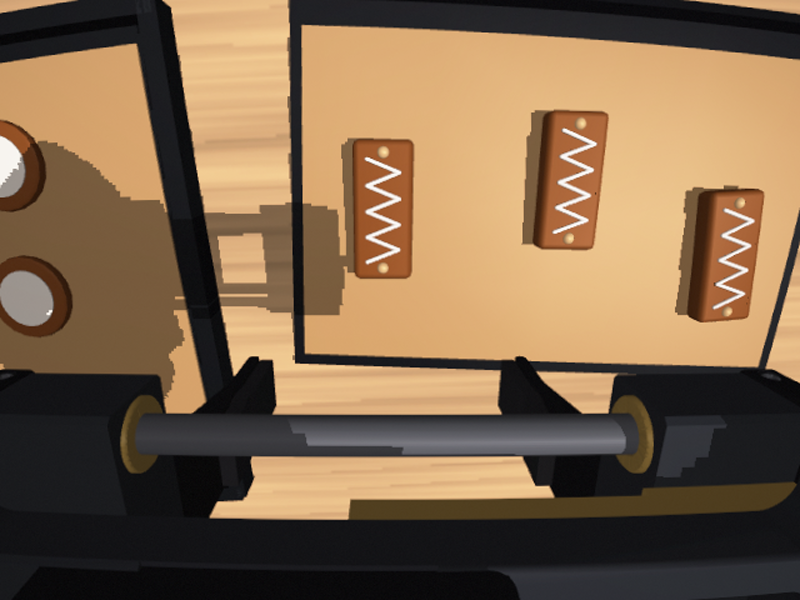

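```bash
cat >> h.py <<'E'
def box(c,o,l,z,k=1.25):
    q=np.array([pt(c,(a/k,b/k),z,o)[:2]*1000 for a,b in l])
    d=(q[0]+q[1]-q[2]-q[3])/2; e=(q[0]+q[3]-q[1]-q[2])/2
    print(np.round(q.mean(0),1),"len %.0f wid %.0f yaw %.1f %.1f"%(np.hypot(*d),np.hypot(*e),np.degrees(np.arctan2(d[1],d[0])),np.degrees(np.arctan2(-e[0],e[1]))))
E
python3 - <<'E'
from h import *
o=robot.get_obs();c=robot.camera("wrist")
box(c,o,[(354,141),(413,141),(411,277),(356,277)],.022)
box(c,o,[(549,111),(608,112),(596,248),(541,244)],.022)
box(c,o,[(707,190),(764,190),(748,318),(695,321)],.022)
E
```

```text
[452.4 414.3] len 84 wid 36 yaw -1.7 -1.6
[468.5 295.2] len 82 wid 36 yaw -0.2 -3.3
[418.  184.5] len 88 wid 39 yaw 3.6 0.6
```

```bash
python3 -m crank '[27,0,20,0,0,0,0,55,1,40,0,0,0,0,55,1,70,0,0,0,0,55,1,100,0,0,0,0,55,1,120,0,0,0,0]' 10 >/dev/null; python3 -m crank '[0,0,10,0,0,0,0,0,0,18,0,0,0,0,0,0,24,0,0,0,0,0,0,28,0,0,0,0,0,0,28,0,0,0,0]' >/dev/null; python3 -c "
from h import *
st();go([.4524,.4143,.0315],-1.7)"
```

```text
t9.25 [453.3 411.2  32.7] yaw -1.8 tilt 0.03 F [-0.7  0.5  0.1] w 87.0 g 0.0
rows: [-1.  -3.1  1.2] [-0.  -0.  -0.1]
```

```bash
python3 -m crank '[-1,-3,1,0,0,0,0,-1,-3,1,0,0,0,0,-1,-3,1,0,0,0,120,-1,-3,1,0,0,0,120,-1,-3,1,0,0,0,120]' 10 >/dev/null; python3 -m crank '[0,0,0,0,0,0,200,0,0,0,0,0,0,200,0,0,0,0,0,0,200,0,0,0,0,0,0,200,0,0,0,0,0,0,200]' >/dev/null; python3 -c "
from h import *
st()";  python3 -m crank '[0,0,0,0,0,0,200,0,0,-5,0,0,0,200,0,0,-10,0,0,0,200,0,0,-20,0,0,0,200,0,0,-30,0,0,0,200]' >/dev/null; python3 -c "
from h import *
st()"
```

```text
t10.08 [452.1 414.4  31.4] yaw -1.8 tilt 0.01 F [-0.6 -0.2  0.1] w 41.9 g 0.1
t10.50 [452.  414.3  62.3] yaw -1.7 tilt 0.03 F [-0.3  0.3 -0.2] w 37.7 g 10.0
```

```bash
python3 -m crank '[0,0,-30,0,0,0,200,5,20,-60,0,0,0,200,10,40,-70,0,0,0,200,20,75,-70,0,0,0,200,30,110,-70,0,0,0,200]' >/dev/null;  python3 -m crank '[10,36,0,0,0,0,200,20,72,0,0,0,0,200,30,108,0,0,0,0,200,40,144,0,0,0,0,200,50,180,0,0,0,0,200]' >/dev/null; python3 -m crank '[10,36,0,0,0,2,200,20,72,0,0,0,4,200,34,120,0,0,0,6.3,200,34,120,0,0,0,6.3,200,34,120,0,0,0,6.3,200]' >/dev/null;  python3 -c "
from h import *
st(); go([.5541,.0009,.0580],-8)
c=shot('w3.png','wrist',0,0,640,480,1.25)"
```

```text
t11.75 [555.4  -2.3 132.7] yaw -8.3 tilt 0.21 F [-0.5 -0.1 -0.2] w 37.6 g 10.0
rows: [-2.  -3.  74.7] [ 0.  -0.2 -0.3]
```

View pics/w3.png

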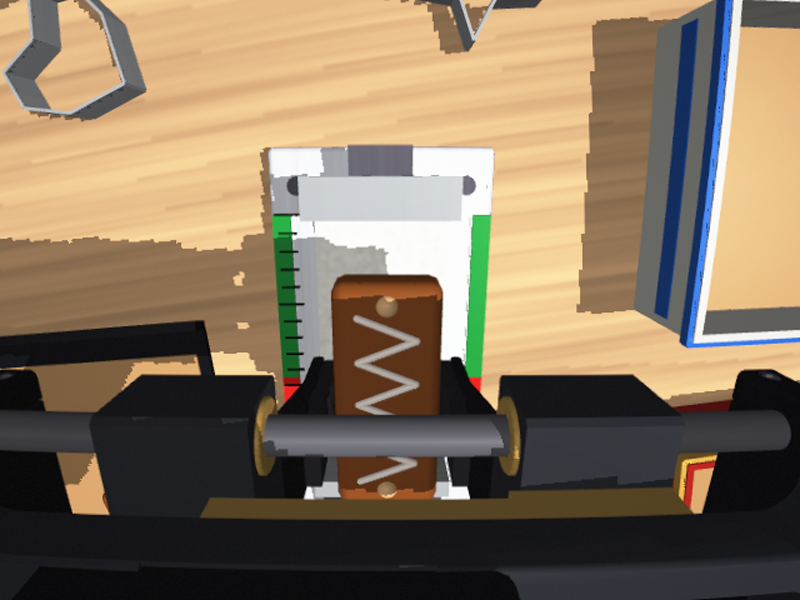

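```bash
python3 -m crank '[-2,-3,20,0,0,-0.3,200,-2,-3,40,0,0,-0.3,200,-2,-3,60,0,0,-0.3,200,-2,-3,73,0,0,-0.3,200,-2,-3,75,0,0,-0.3,200]' >/dev/null;  python3 -c "
from h import *
st()";  python3 -m crank '[0,0,1,0,0,0,200,0,0,2,0,0,0,200,0,0,3,0,0,0,200,0,0,4,0,0,0,200,0,0,4,0,0,0,200]' >/dev/null; python3 -c "
from h import *
st()"; python3 -m crank '[0,0,1,0,0,0,200,0,0,1,0,0,0,200,0,0,2,0,0,0,200,0,0,2,0,0,0,200,0,0,2,0,0,0,200]' >/dev/null; python3 -c "
from h import *
st()"
```

```text
t12.22 [549.4   6.8  54.7] yaw -7.6 tilt 0.33 F [ 0.2  0.3 -0.3] w 37.9 g 10.0
t12.63 [552.4   4.4  53.1] yaw -7.7 tilt 0.07 F [ 0.4 -0.3 -0.4] w 38.0 g 10.0
t13.05 [551.9   4.3  50.4] yaw -7.8 tilt 0.01 F [-0.1 -0.2 -1.3] w 38.0 g 10.0
```

```bash
python3 -m crank '[2,3,0,0,0,0,200,2,3,0,0,0,0.3,200,2,3,0,0,0,0.3,200,2,3,0.5,0,0,0.3,200,2,3,1,0,0,0.3,200]' >/dev/null;  python3 -c "
from h import *
st()";  python3 -m crank '[0,0,0.5,0,0,0,200,0,0,0.5,0,0,0,200,0,0,1,0,0,0,200,0,0,1,0,0,0,200,0,0,1,0,0,0,200]' >/dev/null; python3 -c "
from h import *
st()"; python3 -m crank '[0,0,0.5,0,0,0,200,0,0,0.5,0,0,0,200,0,0,1,0,0,0,200,0,0,1,0,0,0,200,0,0,1,0,0,0,200]' >/dev/null; python3 -c "
from h import *
st()"
```

```text
t13.47 [553.6   1.1  49.5] yaw -8.0 tilt 0.00 F [ 0.1 -0.9 -1. ] w 37.6 g 10.0
t13.88 [553.5   1.1  48.4] yaw -8.0 tilt 0.00 F [-0.6 -0.2 -1.2] w 38.1 g 10.0
t14.30 [553.5   1.1  47.5] yaw -8.0 tilt 0.00 F [-0.4 -0.5 -0.2] w 38.1 g 10.0
```

```bash
python3 -m crank '[0,0,0.5,0,0,0,200,0,0,0.5,0,0,0,200,0,0,0.5,0,0,0,200,0,0,0.5,0,0,0,200,0,0,0.5,0,0,0,200]' >/dev/null;  python3 -c "
from h import *
st()";  python3 -m crank '[0,0,0.5,0,0,0,200,0,0,0.5,0,0,0,200,0,0,0.5,0,0,0,200,0,0,0.5,0,0,0,200,0,0,0.5,0,0,0,200]' >/dev/null; python3 -c "
from h import *
st()"
```

```text
t14.72 [553.6   1.1  47.4] yaw -8.0 tilt 0.01 F [-1.2 -0.6  5.3] w 38.0 g 10.0
t15.13 [553.6   1.1  47.4] yaw -8.0 tilt 0.02 F [-2.2 -0.1 10.1] w 37.7 g 10.0
```

```bash
python3 -m crank '[0,0,-0.8,0,0,0,200,0,0,-0.8,0,0,0,100,0,0,-0.8,0,0,0,60,0,0,-0.8,0,0,0,0,0,0,-0.8,0,0,0,0]' >/dev/null;  python3 -c "
from h import *
st()";  python3 -m crank '[0,0,0,0,0,0,0,0,0,-20,0,0,0,0,0,0,-50,0,0,0,0,0,0,-84,0,0,0,0,-30,0,-84,0,0,0,0]' >/dev/null; python3 -m crank '[-28,-0.4,0,0,0,0,0,-56,-0.4,0,0,0,0,0,-86,-0.4,0,0,0,0,0,-86,-0.4,0,0,0,0,0,-86,-0.4,0,0,0,0,0]'>/dev/null;  python3 -c "
from h import *
st(); go([.4387,.0177,.071],-8)
c=shot('w4.png','wrist',0,0,640,480,1.25)"
```

```text
t15.55 [553.5   1.1  47. ] yaw -8.0 tilt 0.02 F [0.1 0.3 0.4] w 57.1 g 0.0
t16.38 [436.9  18.2 131.3] yaw -8.0 tilt 0.11 F [ 1.1 -0.1 -0.1] w 86.9 g 0.0
rows: [ 2.   0.3 60.3] [-0.   0.1 -0. ]
```

View pics/w4.png

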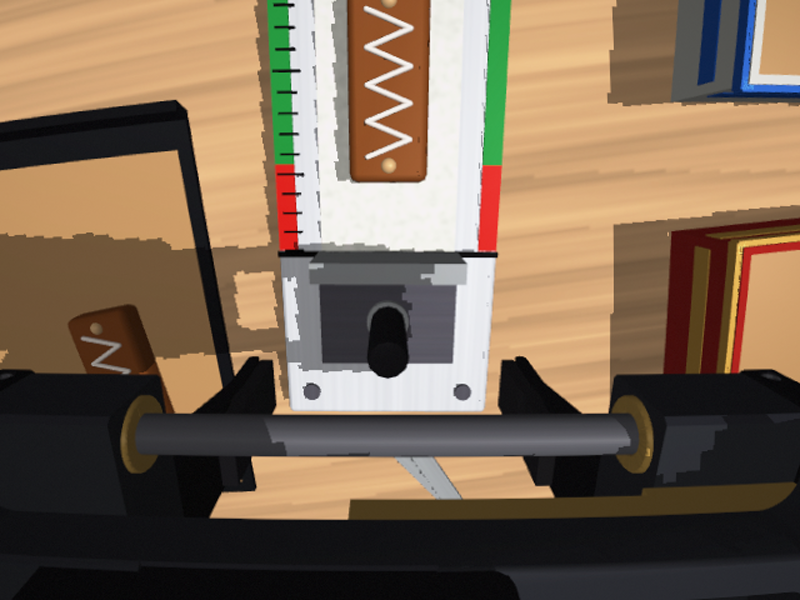

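```bash
python3 -m crank '[2,0,20,0,0,0,0,2,0,40,0,0,0,0,2,0,60,0,0,0,0,2,0,60,0,0,0,0,2,0,60,0,0,0,150]' 12 >/dev/null;  python3 -m crank '[0,0,0,0,0,0,150,0,0,0,0,0,0,150,0,0,0,0,0,0,255,0,0,0,0,0,0,255,0,0,0,0,0,0,255]' >/dev/null; python3 -m crank '[0,0,0,0,0,0,255,0,0,0,0,0,0,255,0,0,0,0,0,0,255,0,0,0,0,0,0,255,0,0,0,0,0,0,255]'>/dev/null;  python3 -c "
from h import *
st(); d=robot.get_obs()['position'][:2]-[.6135,-.0075]; print(np.hypot(*d)*1000)"
```

```text
t17.68 [440.7  17.4  71.3] yaw -8.0 tilt 0.00 F [-0.5  0.3 -0.4] w 21.7 g 0.0
174.55903334284017
```

```bash
python3 -m crank '[0,0,0,0,0,0,255,0,0,0,0,0,0,255,0,0,0,0,0,0,255,0,0,0,0,0,0,255,0,0,0,0,0,0,255]' 7 >/dev/null; python3 -c "
from h import *
st(); print(np.hypot(*(robot.get_obs()['position'][:2]-[.6135,-.0075]))*1000)";  python3 -m crank '[4,0,0,0,0,0,255,8,0,0,0,0,0,255,12,0,0,0,0,0,255,16,0,0,0,0,0,255,20,0,0,0,0,0,255]' >/dev/null; python3 -c "
from h import *
st()"; python3 -m crank '[3,0,0,0,0,0,255,6,0,0,0,0,0,255,9,0,0,0,0,0,255,12,0,0,0,0,0,255,15,0,0,0,0,0,255]' >/dev/null;  python3 -c "
from h import *
st()";python3 -m crank '[2,0,0,0,0,0,255,4,0,0,0,0,0,255,6,0,0,0,0,0,255,8,0,0,0,0,0,255,10,0,0,0,0,0,255]' >/dev/null;  python3 -c "
from h import *
st(); print(np.hypot(*(robot.get_obs()['position'][:2]-[.6135,-.0075]))*1000)"
```

```text
t18.10 [440.7  17.4  71.2] yaw -8.0 tilt 0.01 F [-0.9 -1.1 -0.7] w 17.5 g 7.0
174.57008355080532
t18.52 [460.8  14.5  71.2] yaw -8.0 tilt 0.03 F [-2.6 -2.4  1.9] w 17.5 g 7.0
t18.93 [475.6  12.4  71.3] yaw -8.0 tilt 0.02 F [-2.5 -4.8  1.6] w 17.8 g 7.0
t19.35 [485.2  10.9  71.2] yaw -8.0 tilt 0.04 F [-3.7 -4.1  1. ] w 17.6 g 7.0
129.63077850255388
```

```bash
python3 -m crank '[1,0.5,0,0,0,0,255,2,0.5,0,0,0,0,255,3,0.5,0,0,0,0,255,4,0.5,0,0,0,0,255,5,0.5,0,0,0,0,255]' >/dev/null;  python3 -c "
from h import *
st()";python3 -m crank '[0.5,0,0,0,0,0,255,1,0,0,0,0,0,255,1,0,0,0,0,0,255,1,0,0,0,0,0,255,1,0,0,0,0,0,255]' >/dev/null; python3 -c "
from h import *
st()"; python3 -m crank '[0.5,0,0,0,0,0,255,1,0,0,0,0,0,255,1,0,0,0,0,0,255,1,0,0,0,0,0,255,1,0,0,0,0,0,255]' >/dev/null; python3 -c "
from h import *
st(); print(np.hypot(*(robot.get_obs()['position'][:2]-[.6135,-.0075]))*1000)"
```

```text
t19.77 [490.1  10.2  71.3] yaw -8.0 tilt 0.02 F [-2.1 -1.1  1.2] w 18.1 g 7.0
t20.18 [491.2  10.   71.3] yaw -8.1 tilt 0.02 F [-2.2  0.1  0.8] w 17.6 g 7.0
t20.60 [492.2   9.8  71.2] yaw -8.1 tilt 0.01 F [-1.5  1.1 -0. ] w 17.7 g 7.0
122.54129798763014
```

```bash
python3 -m crank '[0.5,0,0,0,0,0,255,1,0,0,0,0,0,255,1,0,0,0,0,0,255,1,0,0,0,0,0,255,1,0,0,0,0,0,255]' >/dev/null;  python3 -c "
from h import *
st()";python3 -m crank '[0.5,0,0,0,0,0,255,0.6,0,0,0,0,0,255,0.6,0,0,0,0,0,255,0.6,0,0,0,0,0,255,0.6,0,0,0,0,0,255]' >/dev/null; python3 -c "
from h import *
st()"; python3 -m crank '[0.5,0,0,0,0,0,255,0.6,0,0,0,0,0,255,0.6,0,0,0,0,0,255,0.6,0,0,0,0,0,255,0.6,0,0,0,0,0,255]' >/dev/null; python3 -c "
from h import *
st(); print(np.hypot(*(robot.get_obs()['position'][:2]-[.6135,-.0075]))*1000)"
```

```text
t21.02 [492.2   9.8  71.2] yaw -8.0 tilt 0.11 F [-3.9  1.5  2.7] w 17.7 g 7.0
t21.43 [492.3   9.8  71.2] yaw -8.0 tilt 0.18 F [-5.2  1.6  4.6] w 17.8 g 7.0
t21.85 [492.3   9.8  71.2] yaw -8.0 tilt 0.25 F [-5.7  1.5  5.4] w 17.9 g 7.0
122.43792545813795
```

```bash
python3 -m crank '[0,0,0,0,0,0,255,0,0,0,0,0,0,255,0,0,0,0,0,0,255,0,0,0,0,0,0,255,0,0,0,0,0,0,255]' >/dev/null;python3 -c "
from h import *
st()
c=shot('w5.png','wrist',160,0,480,340,1.75)"
```

```text
t22.27 [492.3   9.8  71.2] yaw -8.0 tilt 0.25 F [-6.2  1.8  4.7] w 17.6 g 7.0
```

View pics/w5.png

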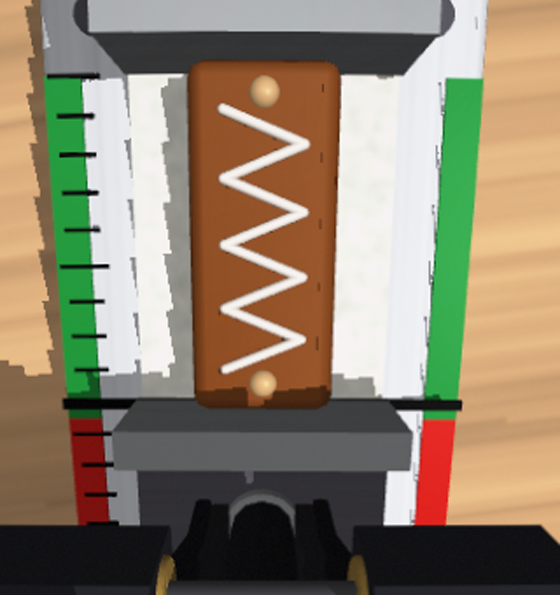

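```bash
python3 -m crank '[-2,0,0,0,0,0,255,-6,0,0,0,0,0,255,-10,-0.2,0,0,0,0,255,-15,-0.3,0,0,0,0,255,-20,-0.4,0,0,0,0,255]' 9 >/dev/null;  python3 -m crank '[-5,0,0,0,0,0,255,-10,0,0,0,0,0,255,-14,0,0,0,0,0,255,-18,0,0,0,0,0,255,-22,-0.3,0,0,0,0,255]' >/dev/null; python3 -m crank '[-4,0,0,0,0,0,255,-7,0,0,0,0,0,255,-10,0,0,0,0,0,255,-10,0,0,0,0,0,255,-10,0,0,0,0,0,255]' >/dev/null;python3 -c "
from h import *
st()"; python3 -m crank '[-1,0,0,0,0,0,255,-2,0,0,0,0,0,255,-2,0,0,0,0,0,255,-2,0,0,0,0,0,255,-2,0,0,0,0,0,255]' >/dev/null; python3 -c "
from h import *
st(); print(np.hypot(*(robot.get_obs()['position'][:2]-[.6135,-.0075]))*1000)"
```

```text
t23.57 [441.9  17.2  71.3] yaw -8.0 tilt 0.12 F [-0.8 -4.2 -2.4] w 17.6 g 9.0
t23.98 [441.3  17.4  71.3] yaw -8.0 tilt 0.03 F [ 1.5 -5.1 -4.1] w 17.5 g 9.0
174.01103755143217
```

```bash
python3 -m crank '[-0.5,0,0,0,0,0,255,-1,0,0,0,0,0,255,-1,0,0,0,0,0,255,-1,0,0,0,0,0,255,-1,0,0,0,0,0,255]' >/dev/null;python3 -c "
from h import *
st()"; python3 -m crank '[-0.5,-0.3,0,0,0,0,255,-1,-0.3,0,0,0,0,255,-1,-0.3,0,0,0,0,255,-1,-0.3,0,0,0,0,255,-1,-0.3,0,0,0,0,255]' >/dev/null; python3 -c "
from h import *
st(); print(np.hypot(*(robot.get_obs()['position'][:2]-[.6135,-.0075]))*1000)"
```

```text
t24.40 [440.7  17.4  71.3] yaw -8.0 tilt 0.08 F [ 1.3 -5.5 -4.5] w 17.4 g 9.0
t24.82 [440.6  17.5  71.3] yaw -8.0 tilt 0.19 F [ 2.3 -6.8 -5.7] w 17.4 g 9.0
174.66394298993794
```

```bash
python3 -m crank '[1,0.4,0,0,0,0,100,1,0.4,0,0,0,0,0,1,0.4,0,0,0,0,0,1,0.4,0,0,0,0,0,1,0.4,0,0,0,0,0]' >/dev/null; python3 -m crank '[0,0,-30,0,0,0,0,0,0,-60,0,0,0,0,32,0,-60,0,0,0,0,66,0,-60,0,0,0,0,100,0,-60,0,0,0,0]' >/dev/null;python3 -m crank '[29,0,0,0,0,0,0,29,0,20,0,0,0,0,29,0,40,0,0,0,0,29,0,50,0,0,0,0,29,0,50,0,0,0,0]' >/dev/null;python3 -m crank '[0,0,0,0,0,0,0,0,0,0,0,0,0,0,0,0,0,0,0,0,0,0,0,0,0,0,0,0,0,0,0,0,0,0,0]' >/dev/null; python3 -c "
from h import *
st(); go([.5699,-.0014,.0475],-8)"
```

```text
t26.48 [ 5.681e+02 -4.000e-01  8.220e+01] yaw -8.0 tilt 0.09 F [0.5 0.7 0. ] w 87.2 g 0.0
rows: [ 1.9  0.7 34.7] [ 0.  -0.1 -0. ]
```

```bash
python3 -m crank '[2,1,20,0,0,0,0,2,1,30,0,0,0,0,2,1,34.5,0,0,0,0,2,1,34.5,0,0,0,120,2,1,34.5,0,0,0,120]' 10 >/dev/null; python3 -m crank '[0,0,0,0,0,0,120,0,0,0,0,0,0,200,0,0,0,0,0,0,200,0,0,0,0,0,0,200,0,0,0,0,0,0,200]' >/dev/null;python3 -m crank '[0,0,0,0,0,0,200,0,0,0,0,0,0,200,0,0,0,0,0,0,200,0,0,0,0,0,0,200,0,0,0,0,0,0,200]' >/dev/null; python3 -c "
from h import *
st()"; python3 -m crank '[0,0,-15,0,0,0,200,0,0,-40,0,0,0,200,0,0,-70,0,0,0,200,0,0,-93,0,0,0,200,0,0,-93,0,0,0,200]' >/dev/null;python3 -m crank '[-22,35,0,0,0,0,200,-44,70,0,0,0,0,200,-66,105,0,0,0,-2,200,-88,140,0,0,0,-4,200,-110,175,0,0,0,-6,200]' >/dev/null;python3 -m crank '[-12,20,0,0,0,0,200,-24,42,0,0,0,0,200,-24,42,0,0,0,0,200,-24,42,0,0,0,0,200,-24,42,0,0,0,0,200]' >/dev/null; python3 -c "
from h import *
st(); go([.4035,-.1987,.1],-2)
c=shot('w6.png','wrist',0,0,640,480,1.25)"
```

```text
t27.73 [569.6  -1.6  46.9] yaw -8.0 tilt 0.01 F [-0.5  1.3  1.9] w 38.2 g 10.0
t28.98 [ 410.4 -200.2  139.3] yaw -2.1 tilt 0.08 F [ 0.6  0.1 -1. ] w 38.1 g 10.0
rows: [-6.9 -1.2 39.3] [-0.1  0.1 -0.1]
```

View pics/w6.png

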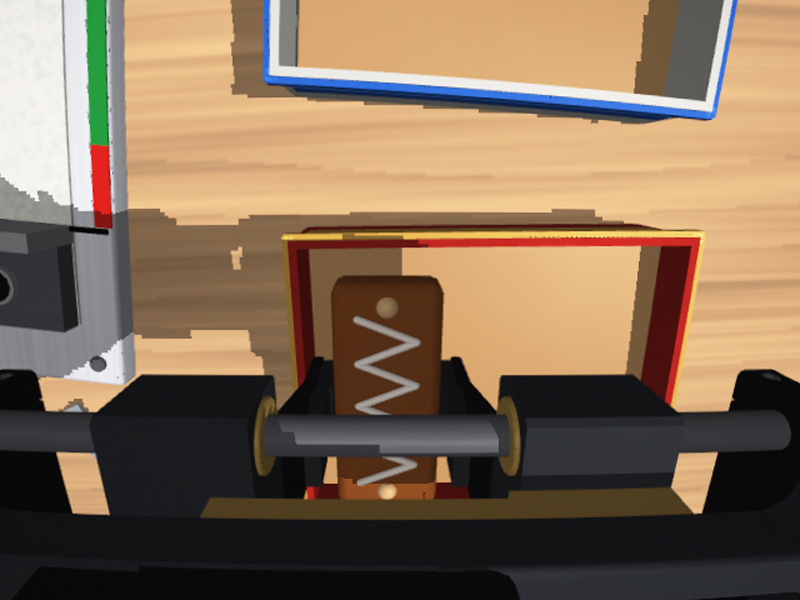

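```bash
python3 - <<'E'
from h import *
o=robot.get_obs();c=robot.camera("wrist");st()
for p in [(282,236),(704,232),(299,400),(264,80),(716,118)]: print(p,(pt(c,(p[0]/1.25,p[1]/1.25),.06,o)*1000).round(1))
E
```

```text
t29.08 [ 410.8 -199.6  139.5] yaw -2.0 tilt 0.05 F [ 0.1 -0.2 -0.2] w 37.7 g 10.0
(282, 236) [ 463.  -152.7   60. ]
(704, 232) [ 458.8 -353.6   60. ]
(299, 400) [ 377.9 -153.    60. ]
(264, 80) [ 530.8 -151.    60. ]
(716, 118) [ 510.4 -352.3   60. ]
```

```bash
python3 -m crank '[-7,2,20,0,0,0,200,-7,2,40,0,0,0,200,-7,2,55,0,0,0,200,-7,2,64,0,0,0,200,-7,2,65,0,0,0,200]' >/dev/null; python3 - <<'E'
from h import *
c=robot.camera("wrist");st()
o=dict(position=np.array([.4108,-.1996,.1395]),tool_rot=np.array([np.cos(np.radians(1)),-np.sin(np.radians(1)),0,0]))
for px,yw in (((660,250),-.3475),((697,245),-.3475)):
    p,d=ray(c,(px[0]/1.25,px[1]/1.25),wT(c,o)); print((p+d*(yw-p[1])/d[1]).round(4))
E
python3 -m crank '[0,0,1,0,0,0,200,0,0,1,0,0,0,200,0,0,2,0,0,0,200,0,0,2,0,0,0,200,0,0,2,0,0,0,200]' >/dev/null; python3 -c "
from h import *
st()"
```

```text
t29.55 [ 403.6 -201.4   74. ] yaw -2.0 tilt 0.12 F [ 0.1 -0.  -1.8] w 37.9 g 10.0
[ 0.4463 -0.3475  0.0353]
[ 0.4536 -0.3475  0.0651]
t29.97 [ 403.8 -202.6   73.2] yaw -2.0 tilt 0.06 F [-1.3  0.1  0.2] w 38.0 g 10.0
```

```bash
python3 -m crank '[0,-1,1,0,0,0,200,0,-1,2,0,0,0,200,0,-1,4,0,0,0,200,0,-1,6,0,0,0,200,0,-1,6,0,0,0,200]' >/dev/null; python3 -c "
from h import *
st()"; python3 -m crank '[0,0,0.5,0,0,0,200,0,0,1,0,0,0,200,0,0,1,0,0,0,200,0,0,1,0,0,0,200,0,0,1,0,0,0,200]' >/dev/null; python3 -c "
from h import *
st()"; python3 -m crank '[0,0,0.5,0,0,0,200,0,0,1,0,0,0,200,0,0,1,0,0,0,200,0,0,1,0,0,0,200,0,0,1,0,0,0,200]' >/dev/null; python3 -c "
from h import *
st()"; python3 -m crank '[0,0,0.5,0,0,0,200,0,0,1,0,0,0,200,0,0,1,0,0,0,200,0,0,1,0,0,0,200,0,0,1,0,0,0,200]' >/dev/null; python3 -c "
from h import *
st()"
```

```text
t30.38 [ 403.4 -201.3   66.4] yaw -2.0 tilt 0.04 F [ 0.3  0.  -0.9] w 38.0 g 10.0
t30.80 [ 403.6 -201.4   65.8] yaw -2.0 tilt 0.00 F [-0.7  0.4 -0.9] w 37.8 g 10.0
t31.22 [ 403.6 -201.4   64.8] yaw -2.0 tilt 0.00 F [ 0.8  0.3 -0.6] w 38.1 g 10.0
t31.63 [ 403.7 -201.4   64.5] yaw -2.0 tilt 0.04 F [-0.9  0.5  7. ] w 37.8 g 10.0
```

```bash
python3 -m crank '[0,0,-0.4,0,0,0,200,0,0,-0.4,0,0,0,115,0,0,-0.4,0,0,0,115,0,0,-0.4,0,0,0,115,0,0,-0.4,0,0,0,115]' >/dev/null; python3 -c "
from h import *
st()"; python3 -m crank '[0,0,-15,0,0,0,115,0,0,-40,0,0,0,115,0,0,-75,0,0,0,100,0,-30,-100,0,0,0,0,0,-65,-116,0,0,0,0]' >/dev/null; python3 -m crank '[0,-40,0,0,0,0,0,2,-80,0,0,0,0,0,2,-120,0,0,0,0,0,2,-160,0,0,0,0,0,3,-200,0,0,0,0,0]' >/dev/null;python3 -m crank '[0,-40,0,0,0,0,0,2,-80,0,0,0,0,0,2,-120,0,0,0,0,0,2,-160,0,0,0,0,0,3,-200,0,0,0,0,0]' >/dev/null;python3 -m crank '[0,-32,0,0,0,0,0,0,-32,0,0,0,0,0,0,-32,0,0,0,0,0,0,-32,0,0,0,0,0,0,-32,0,0,0,0,0]' >/dev/null;python3 -c "
from h import *
st(); go([.4685,.2952,.0315],-2)
c=shot('w7.png','wrist',0,0,640,480,1.25)"
```

```text
t32.05 [ 403.6 -201.4   64.1] yaw -2.0 tilt 0.01 F [-1.1 -0.2 -0.7] w 47.2 g 0.0
t33.72 [426.9 293.8 179.9] yaw -2.1 tilt 0.10 F [ 0.5  0.1 -0.2] w 87.0 g 0.0
rows: [ 41.7  -3.1 148.3] [ 0.1  0.1 -0.1]
```

View pics/w7.png

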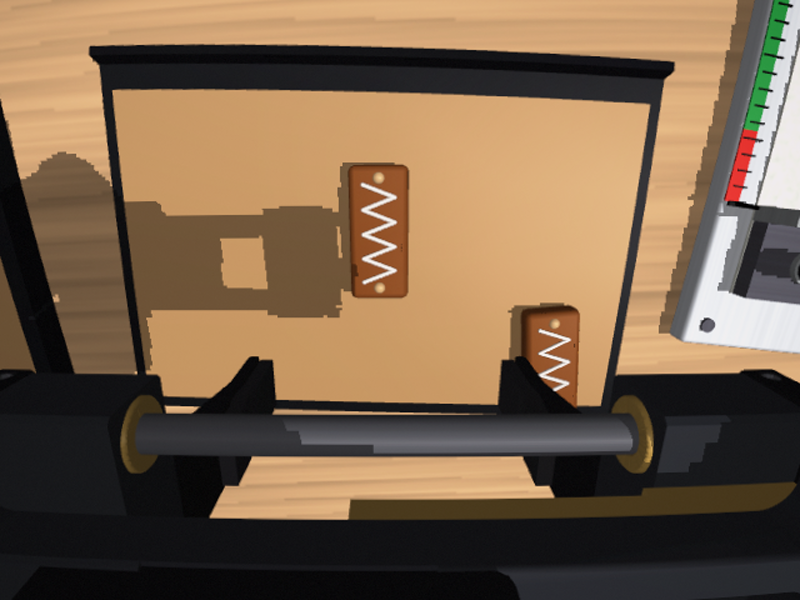

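```bash
python3 - <<'E'
from h import *
o=robot.get_obs();c=robot.camera("wrist");st()
box(c,o,[(350,166),(408,166),(407,297),(354,297)],.022)
print("bar3 top edge",[(pt(c,(a/1.25,b/1.25),.022,o)*1000).round(1) for a,b in((524,309),(579,308))])
E
```

```text
t33.82 [427.3 293.7 180.1] yaw -2.2 tilt 0.06 F [ 0.1 -0.2 -0.6] w 87.1 g 0.0
[468.6 296.2] len 83 wid 35 yaw -1.7 -2.2
bar3 top edge [array([415.1, 201.9,  22. ]), array([414.4, 164.4,  22. ])]
```

```bash
python3 -m crank '[27,-2,20,0,0,0,0,41,-3,40,0,0,0,0,41,-3,70,0,0,0,0,41,-3,100,0,0,0,0,41,-3,120,0,0,0,0]' 10 >/dev/null; python3 -m crank '[0,0,10,0,0,0,0,0,0,18,0,0,0,0,0,0,24,0,0,0,0,0,0,28.5,0,0,0,0,0,0,28.5,0,0,0,0]' >/dev/null; python3 -m crank '[0,0,0,0,0,0,0,0,0,0,0,0,0,0,0,0,0,0,0,0,0,0,0,0,0,0,0,0,0,0,0,0,0,0,0]' >/dev/null; python3 -c "
from h import *
st();go([.4686,.2957,.0315],-2)"
```

```text
t35.07 [468.6 296.7  32.1] yaw -2.0 tilt 0.05 F [0.1 0.7 0.9] w 86.9 g 0.0
rows: [0.  1.  0.6] [-0. -0. -0.]
```

Aligned; grip bar 2, lift, carry to the caliper.

```bash
python3 -m crank '[0,1,0.6,0,0,0,80,0,1,0.6,0,0,0,120,0,1,0.6,0,0,0,120,0,1,0.6,0,0,0,120,0,1,0.6,0,0,0,120]' 10 >/dev/null; python3 -m crank '[0,0,0,0,0,0,200,0,0,0,0,0,0,200,0,0,0,0,0,0,200,0,0,0,0,0,0,200,0,0,0,0,0,0,200]' >/dev/null; python3 -m crank '[0,0,0,0,0,0,200,0,0,0,0,0,0,200,0,0,0,0,0,0,200,0,0,0,0,0,0,200,0,0,0,0,0,0,200]' >/dev/null; python3 -c "
from h import *
st()";  python3 -m crank '[0,0,-15,0,0,0,200,0,0,-40,0,0,0,200,0,0,-70,0,0,0,200,0,0,-100,0,0,0,200,5,20,-100,0,0,0,200]' >/dev/null; python3 -m crank '[10,36,0,0,0,0,200,20,72,0,0,0,0,200,30,108,0,0,0,0,200,40,144,0,0,0,0,200,50,180,0,0,0,0,200]' >/dev/null;  python3 -m crank '[10,36,0,0,0,2,200,20,72,0,0,0,4,200,35,97,0,0,0,6,200,35,97,0,0,0,6,200,35,97,0,0,0,6,200]' >/dev/null; python3 -m crank '[0,0,0,0,0,0,200,0,0,0,0,0,0,200,0,0,0,0,0,0,200,0,0,0,0,0,0,200,0,0,0,0,0,0,200]' >/dev/null; python3 -c "
from h import *
st(); go([.5541,.0009,.0500],-8)"
```

```text
t36.32 [468.4 295.6  31.1] yaw -2.0 tilt 0.00 F [-0.4 -0.2 -0.3] w 38.0 g 10.0
t37.98 [547.4  -3.5 131.1] yaw -8.0 tilt 0.02 F [ 0.7 -0.2 -0.2] w 37.6 g 10.0
rows: [ 6.  -5.2 81.1] [-0.  0.  0.]
```

```bash
python3 -m crank '[6,-5,20,0,0,0,200,6,-5,45,0,0,0,200,6,-5,65,0,0,0,200,6,-5,76,0,0,0,200,6,-5,81,0,0,0,200]' >/dev/null;  python3 -m crank '[0,0,0,0,0,0,200,0,0,0,0,0,0,200,0,0,1,0,0,0,200,0,0,1.5,0,0,0,200,0,0,1.5,0,0,0,200]' >/dev/null; python3 -c "
from h import *
st()"; python3 -m crank '[0,0,0.5,0,0,0,200,0,0,1,0,0,0,200,0,0,1,0,0,0,200,0,0,1,0,0,0,200,0,0,1,0,0,0,200]' >/dev/null; python3 -c "
from h import *
st()"; python3 -m crank '[0,0,0.5,0,0,0,200,0,0,0.7,0,0,0,200,0,0,0.7,0,0,0,200,0,0,0.7,0,0,0,200,0,0,0.7,0,0,0,200]' >/dev/null; python3 -c "
from h import *
st()"
```

```text
t38.82 [ 5.549e+02 -4.000e-01  4.940e+01] yaw -8.0 tilt 0.10 F [ 0.4  0.8 -1. ] w 37.5 g 10.0
t39.23 [ 5.544e+02 -3.000e-01  4.760e+01] yaw -8.0 tilt 0.00 F [-1.  -0.1 -1.3] w 38.0 g 10.0
t39.65 [ 5.544e+02 -3.000e-01  4.710e+01] yaw -8.0 tilt 0.01 F [-1.1  0.4  2.5] w 37.6 g 10.0
```

```bash
python3 -m crank '[0,0,-0.3,0,0,0,200,0,0,-0.3,0,0,0,100,0,0,-0.3,0,0,0,60,0,0,-0.3,0,0,0,0,0,0,-0.3,0,0,0,0]' >/dev/null;  python3 -c "
from h import *
st()";  python3 -m crank '[0,0,0,0,0,0,0,0,0,-20,0,0,0,0,0,0,-50,0,0,0,0,0,0,-84,0,0,0,0,-30,0,-84,0,0,0,0]' >/dev/null; python3 -m crank '[-28,-1,0,0,0,0,0,-56,-1,0,0,0,0,0,-85,-1,0,0,0,0,0,-85,-1,0,0,0,0,0,-85,-1,0,0,0,0,0]'>/dev/null; python3 -m crank '[0,0,0,0,0,0,0,0,0,0,0,0,0,0,0,0,0,0,0,0,0,0,0,0,0,0,0,0,0,0,0,0,0,0,0]'>/dev/null; python3 -c "
from h import *
st(); go([.4407,.0172,.0712],-8)"
```

```text
t40.07 [ 5.543e+02 -3.000e-01  4.710e+01] yaw -8.0 tilt 0.01 F [0.5 0.1 0.3] w 56.7 g 0.0
t41.32 [441.3  16.6 131.1] yaw -8.1 tilt 0.03 F [0.4 0.2 0.4] w 86.9 g 0.0
rows: [-0.8 -0.5 59.9] [ 0.  -0.  -0.1]
```

```bash
python3 -m crank '[-1,0,20,0,0,0,0,-1,0,40,0,0,0,0,-1,0,60,0,0,0,0,-1,0,60,0,0,0,0,-1,0,60,0,0,0,150]' 7 >/dev/null;  python3 -m crank '[0,0,0,0,0,0,150,0,0,0,0,0,0,150,0,0,0,0,0,0,255,0,0,0,0,0,0,255,0,0,0,0,0,0,255]' >/dev/null; python3 -m crank '[0,0,0,0,0,0,255,0,0,0,0,0,0,255,0,0,0,0,0,0,255,0,0,0,0,0,0,255,0,0,0,0,0,0,255]'>/dev/null;python3 -m crank '[0,0,0,0,0,0,255,0,0,0,0,0,0,255,0,0,0,0,0,0,255,0,0,0,0,0,0,255,0,0,0,0,0,0,255]'>/dev/null;   python3 -c "
from h import *
st(); print(np.hypot(*(robot.get_obs()['position'][:2]-[.6135,-.0075]))*1000)"; python3 -m crank '[4,0,0,0,0,0,255,8,0,0,0,0,0,255,12,0,0,0,0,0,255,16,0.2,0,0,0,0,255,20,0.2,0,0,0,0,255]' >/dev/null; python3 -c "
from h import *
st()"; python3 -m crank '[3,0,0,0,0,0,255,6,0,0,0,0,0,255,9,0,0,0,0,0,255,12,0.2,0,0,0,0,255,15,0.2,0,0,0,0,255]' >/dev/null;  python3 -c "
from h import *
st()";python3 -m crank '[2,0,0,0,0,0,255,4,0,0,0,0,0,255,6,0,0,0,0,0,255,8,0.2,0,0,0,0,255,10,0.2,0,0,0,0,255]' >/dev/null;  python3 -c "
from h import *
st(); print(np.hypot(*(robot.get_obs()['position'][:2]-[.6135,-.0075]))*1000)"
```

```text
t42.98 [439.7  17.4  71.1] yaw -8.1 tilt 0.03 F [ 0.8  4.9 -0.5] w 17.4 g 7.0
175.61161476708926
t43.40 [458.4  14.7  71.1] yaw -8.1 tilt 0.17 F [-0.8  5.7  3.2] w 17.4 g 7.0
t43.82 [473.3  12.5  71.1] yaw -8.1 tilt 0.17 F [-0.9  6.3  3. ] w 17.9 g 7.0
t44.23 [482.9  11.   71.1] yaw -8.1 tilt 0.20 F [-1.6  6.5  3.4] w 18.2 g 7.0
131.8774213334495
```

```bash
python3 -m crank '[1,-0.5,0,0,0,0,255,2,-0.5,0,0,0,0,255,3,-0.5,0,0,0,0,255,4,-0.5,0,0,0,0,255,4,-0.5,0,0,0,0,255]' >/dev/null;  python3 -c "
from h import *
st()";python3 -m crank '[0.5,0,0,0,0,0,255,1,0,0,0,0,0,255,1,0,0,0,0,0,255,1,0,0,0,0,0,255,1,0,0,0,0,0,255]' >/dev/null; python3 -c "
from h import *
st()"; python3 -m crank '[0.5,0,0,0,0,0,255,1,0,0,0,0,0,255,1,0,0,0,0,0,255,1,0,0,0,0,0,255,1,0,0,0,0,0,255]' >/dev/null; python3 -c "
from h import *
st()"; python3 -m crank '[0.5,0,0,0,0,0,255,1,0,0,0,0,0,255,1,0,0,0,0,0,255,1,0,0,0,0,0,255,1,0,0,0,0,0,255]' >/dev/null; python3 -c "
from h import *
st(); print(np.hypot(*(robot.get_obs()['position'][:2]-[.6135,-.0075]))*1000)"
```

```text
t44.65 [487.7  10.4  71.1] yaw -8.1 tilt 0.09 F [-1.   5.5  2.1] w 17.8 g 7.0
t45.07 [488.5  10.3  71.1] yaw -8.1 tilt 0.10 F [-1.6  5.   2.2] w 17.7 g 7.0
t45.48 [489.5  10.1  71.1] yaw -8.1 tilt 0.10 F [-1.1  5.8  2.8] w 17.9 g 7.0
t45.90 [490.6  10.   71.1] yaw -8.1 tilt 0.09 F [-1.4  5.1  3. ] w 17.4 g 7.0
124.17720649972946
```

```bash
python3 -m crank '[0.5,-0.3,0,0,0,0,255,1,-0.3,0,0,0,0,255,1,-0.3,0,0,0,0,255,1,-0.3,0,0,0,0,255,1,-0.3,0,0,0,0,255]' >/dev/null;  python3 -c "
from h import *
st()";python3 -m crank '[0.5,0,0,0,0,0,255,0.8,0,0,0,0,0,255,0.8,0,0,0,0,0,255,0.8,0,0,0,0,0,255,0.8,0,0,0,0,0,255]' >/dev/null; python3 -c "
from h import *
st()"; python3 -m crank '[0.5,0,0,0,0,0,255,0.8,0,0,0,0,0,255,0.8,0,0,0,0,0,255,0.8,0,0,0,0,0,255,0.8,0,0,0,0,0,255]' >/dev/null; python3 -c "
from h import *
st(); print(np.hypot(*(robot.get_obs()['position'][:2]-[.6135,-.0075]))*1000)"
```

```text
t46.32 [491.9   9.8  71.1] yaw -8.1 tilt 0.04 F [-2.6  4.6  2.3] w 17.7 g 7.0
t46.73 [493.    9.6  71.1] yaw -8.1 tilt 0.01 F [-2.   4.3  2. ] w 18.1 g 7.0
t47.15 [493.2   9.6  71.1] yaw -8.0 tilt 0.08 F [-2.5  5.4  3.2] w 17.9 g 7.0
121.54343946246031
```

```bash
python3 -m crank '[0.5,0,0,0,0,0,255,0.5,0,0,0,0,0,255,0.5,0,0,0,0,0,255,0.5,0,0,0,0,0,255,0.5,0,0,0,0,0,255]' >/dev/null;  python3 -c "
from h import *
st()";python3 -m crank '[0.5,0,0,0,0,0,255,0.5,0,0,0,0,0,255,0.5,0,0,0,0,0,255,0.5,0,0,0,0,0,255,0.5,0,0,0,0,0,255]' >/dev/null; python3 -c "
from h import *
st()"; python3 -m crank '[0.5,0,0,0,0,0,255,0.5,0,0,0,0,0,255,0.5,0,0,0,0,0,255,0.5,0,0,0,0,0,255,0.5,0,0,0,0,0,255]' >/dev/null; python3 -c "
from h import *
st(); print(np.hypot(*(robot.get_obs()['position'][:2]-[.6135,-.0075]))*1000)"
```

```text
t47.57 [493.2   9.6  71.1] yaw -8.0 tilt 0.13 F [-3.3  4.4  4.2] w 17.3 g 7.0
t47.98 [493.2   9.6  71.1] yaw -8.0 tilt 0.19 F [-4.6  4.3  5. ] w 17.6 g 7.0
t48.40 [493.2   9.6  71.1] yaw -8.0 tilt 0.25 F [-5.3  5.3  4.5] w 17.6 g 7.0
121.47012216617281
```

```bash
cat >> h.py <<'E'
def scale():
    o=robot.get_obs(); c=robot.camera("wrist"); im=c["pixels"].astype(int); a=np.radians(-8.2)
    for ly in (-.054,-.056,.054,.056):
        s=""
        for g in np.arange(76,112,1.):
            P=np.array([.6135,-.0075,.02])+np.array([-g/1000*np.cos(a)-ly*np.sin(a),-g/1000*np.sin(a)+ly*np.cos(a),0])
            u,v=pix(c,P,o).round().astype(int)
            r,gg,b=im[v,u]; s+="k" if max(r,gg,b)<45 else "R" if r>1.5*gg else "G" if gg>1.4*r else "."
        print(ly,"76:",s)
E
python3 -c "
from h import *
scale(); st()"
```

```text
-0.054 76: GGGGGGGGGGGkkkGGGGGRRRRRRRRRRRRRRRRR
-0.056 76: GGGGGGGGGGGkkkGGGGGRRRRRRRRRRRRRRRRR
0.054 76: GGGGkGGGGGGkkkkGGGGRRRRRkRRRRRRRRRRR
0.056 76: GGGGGGGGGGGkkkGGGGGRRRRRkRRRRRRRRRRR
t48.45 [493.3   9.6  71.1] yaw -8.0 tilt 0.25 F [-4.7  4.6  5.2] w 17.8 g 7.0
```

```bash
python3 -m crank '[-2,-0.3,0,0,0,0,255,-6,-0.3,0,0,0,0,255,-10,-0.3,0,0,0,0,255,-15,-0.3,0,0,0,0,255,-20,-0.3,0,0,0,0,255]' 9 >/dev/null;  python3 -m crank '[-5,0,0,0,0,0,255,-10,0,0,0,0,0,255,-14,0,0,0,0,0,255,-18,0,0,0,0,0,255,-22,-0.2,0,0,0,0,255]' >/dev/null; python3 -m crank '[-4,0,0,0,0,0,255,-8,0,0,0,0,0,255,-12,0,0,0,0,0,255,-12,0,0,0,0,0,255,-12,0,0,0,0,0,255]' >/dev/null;python3 -c "
from h import *
st()"; python3 -m crank '[-1,0,0,0,0,0,255,-1.5,0,0,0,0,0,255,-1.5,0,0,0,0,0,255,-1.5,0,0,0,0,0,255,-1.5,0,0,0,0,0,255]' >/dev/null; python3 -c "
from h import *
st()";python3 -m crank '[-1,0,0,0,0,0,255,-1.5,0,0,0,0,0,255,-1.5,0,0,0,0,0,255,-1.5,0,0,0,0,0,255,-1.5,0,0,0,0,0,255]' >/dev/null; python3 -c "
from h import *
st(); print(np.hypot(*(robot.get_obs()['position'][:2]-[.6135,-.0075]))*1000)"
```

```text
t49.70 [440.4  17.4  71.2] yaw -8.0 tilt 0.17 F [-0.7 -0.1 -1.4] w 17.8 g 9.0
t50.12 [440.3  17.4  71.2] yaw -8.0 tilt 0.02 F [-0.4 -0.5 -1.3] w 17.5 g 9.0
t50.53 [439.7  17.5  71.2] yaw -8.0 tilt 0.09 F [ 3.  -1.2 -4.2] w 17.7 g 9.0
175.6337965741194
```

```bash
python3 -m crank '[1,0,0,0,0,0,100,1,0,0,0,0,0,0,1,0,0,0,0,0,0,1,0,0,0,0,0,0,1,0,0,0,0,0,0]' >/dev/null; python3 -m crank '[0,0,-30,0,0,0,0,0,0,-60,0,0,0,0,32,0,-60,0,0,0,0,66,0,-60,0,0,0,0,100,0,-60,0,0,0,0]' >/dev/null;python3 -m crank '[30,0,0,0,0,0,0,30,0,20,0,0,0,0,30,0,40,0,0,0,0,30,0,50,0,0,0,0,30,0,50,0,0,0,0]' >/dev/null;python3 -m crank '[0,0,0,0,0,0,0,0,0,0,0,0,0,0,0,0,0,0,0,0,0,0,0,0,0,0,0,0,0,0,0,0,0,0,0]' >/dev/null; python3 -c "
from h import *
st(); go([.5704,-.0025,.0475],-8)"
```

```text
t52.20 [569.   -0.7  82.1] yaw -8.0 tilt 0.09 F [-0.8 -1.   0.4] w 87.0 g 0.0
rows: [ 1.6  1.6 34.6] [ 0.  -0.1 -0. ]
```

```bash
python3 -m crank '[2,2,20,0,0,0,0,2,2,30,0,0,0,0,2,2,34.5,0,0,0,0,2,2,34.5,0,0,0,120,2,2,34.5,0,0,0,120]' 10 >/dev/null; python3 -m crank '[0,0,0,0,0,0,120,0,0,0,0,0,0,200,0,0,0,0,0,0,200,0,0,0,0,0,0,200,0,0,0,0,0,0,200]' >/dev/null;python3 -m crank '[0,0,0,0,0,0,200,0,0,0,0,0,0,200,0,0,0,0,0,0,200,0,0,0,0,0,0,200,0,0,0,0,0,0,200]' >/dev/null; python3 -c "
from h import *
st()"; python3 -m crank '[0,0,-15,0,0,0,200,0,0,-40,0,0,0,200,0,0,-70,0,0,0,200,0,0,-93,0,0,0,200,0,0,-93,0,0,0,200]' >/dev/null;python3 -m crank '[-14,36,0,0,0,0,200,-28,72,0,0,0,0,200,-42,108,0,0,0,0,200,-55,143,0,0,0,0,200,-68,177,0,0,0,0,200]' >/dev/null;python3 -m crank '[-14,36,0,0,0,-2,200,-28,72,0,0,0,-4,200,-42,108,0,0,0,-6,200,-55,142,0,0,0,-6,200,-55,142,0,0,0,-6,200]' >/dev/null; python3 -m crank '[0,0,0,0,0,0,200,0,0,0,0,0,0,200,0,0,0,0,0,0,200,0,0,0,0,0,0,200,0,0,0,0,0,0,200]' >/dev/null; python3 -c "
from h import *
st(); go([.404,-.3015,.069],-2)"
```

```text
t53.45 [570.3  -2.9  46.8] yaw -8.0 tilt 0.01 F [-1.2  0.   0.9] w 38.1 g 10.0
t55.12 [ 404.4 -300.2  139.6] yaw -1.9 tilt 0.03 F [-0.5 -1.1 -0.9] w 38.1 g 10.0
rows: [-0.3  1.4 70.6] [-0.   0.   0.1]
```

```bash
python3 -m crank '[0,1,20,0,0,0,200,0,1,40,0,0,0,200,0,1,58,0,0,0,200,0,1,68,0,0,0,200,0,1,72,0,0,0,200]' >/dev/null; python3 -m crank '[0,0,0,0,0,0,200,0,0,0,0,0,0,200,0,0,0,0,0,0,200,0,0,0,0,0,0,200,0,0,0.5,0,0,0,200]' >/dev/null;python3 -c "
from h import *
st()"; python3 -m crank '[0,0,0.5,0,0,0,200,0,0,1,0,0,0,200,0,0,1,0,0,0,200,0,0,1,0,0,0,200,0,0,1,0,0,0,200]' >/dev/null; python3 -c "
from h import *
st()"; python3 -m crank '[0,0,0.5,0,0,0,200,0,0,1,0,0,0,200,0,0,1,0,0,0,200,0,0,1,0,0,0,200,0,0,1,0,0,0,200]' >/dev/null; python3 -c "
from h import *
st()"; python3 -m crank '[0,0,0.5,0,0,0,200,0,0,0.8,0,0,0,200,0,0,0.8,0,0,0,200,0,0,0.8,0,0,0,200,0,0,0.8,0,0,0,200]' >/dev/null; python3 -c "
from h import *
st()"
```

```text
t55.95 [ 404.2 -302.9   68. ] yaw -2.0 tilt 0.10 F [ 0.1  0.3 -0.2] w 38.1 g 10.0
t56.37 [ 403.8 -302.5   66.2] yaw -2.0 tilt 0.00 F [-0.6  0.1 -0.5] w 37.8 g 10.0
t56.78 [ 403.8 -302.5   65.1] yaw -2.0 tilt 0.01 F [-0.1  0.8 -0.7] w 38.0 g 10.0
t57.20 [ 403.8 -302.5   64.5] yaw -2.0 tilt 0.01 F [-0.7  0.3  0.9] w 37.9 g 10.0
```

```bash
python3 -m crank '[0,0,0.3,0,0,0,200,0,0,0.4,0,0,0,200,0,0,0.4,0,0,0,200,0,0,0.4,0,0,0,200,0,0,0.4,0,0,0,200]' >/dev/null; python3 -c "
from h import *
st()"; python3 -m crank '[0,0,0,0,0,0,200,0,0,0,0,0,0,200,0,0,0,0,0,0,200,0,0,0,0,0,0,200,0,0,0,0,0,0,200]' >/dev/null; python3 -c "
from h import *
st()"
```

```text
t57.62 [ 403.8 -302.6   64.5] yaw -2.0 tilt 0.02 F [-0.7 -0.2  6.3] w 38.1 g 10.0
t58.03 [ 403.8 -302.5   64.5] yaw -2.0 tilt 0.02 F [-1.2  0.3  5.8] w 37.7 g 10.0
```

```bash
python3 -m crank '[0,0,-0.4,0,0,0,200,0,0,-0.4,0,0,0,115,0,0,-0.4,0,0,0,115,0,0,-0.4,0,0,0,115,0,0,-0.4,0,0,0,115]' >/dev/null; python3 -c "
from h import *
st()"; python3 -m crank '[0,0,-15,0,0,0,115,0,0,-40,0,0,0,115,0,0,-75,0,0,0,100,0,0,-105,0,0,0,0,0,0,-116,0,0,0,0]' >/dev/null; python3 -c "
from h import *
st()
shot('t3.png','top',140,230,300,350,4.5)"
```

```text
t58.45 [ 403.8 -302.5   64.2] yaw -2.0 tilt 0.01 F [-0.5 -0.1  0.1] w 47.3 g 0.0
t58.87 [ 405.2 -303.9  184. ] yaw -2.0 tilt 0.38 F [ 0.7 -0.2  0.3] w 59.0 g 0.0
```

View pics/t3.png

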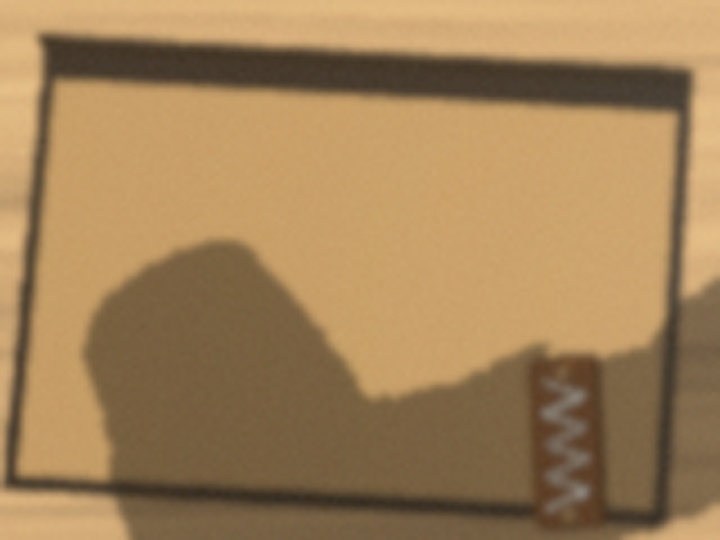

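```bash
python3 - <<'E'
from h import *
c=robot.camera("top")
l=[(140+a/4.5-.39,230+b/4.5-.39) for a,b in[(530,359),(600,355),(606,522),(537,527)]]
box(c,None,l,.022,1)
st();go([.372,.184,.18],2)
E
```

```text
[368.5 176.6] len 88 wid 37 yaw 2.6 3.3
t58.97 [ 404.9 -303.7  182.7] yaw -2.0 tilt 0.35 F [-0.6 -0.2 -0.1] w 66.9 g 0.0
rows: [-5.030e+01 -4.863e+02  3.000e-01] [ 0.3 -0.2 -4. ]
```

```bash
python3 -m crank '[1,-36,0,0,0,0,0,2,-72,0,0,0,0,0,2,-108,0,0,0,0,0,1,-144,0,0,0,0,0,0,-180,0,0,0,0,0]' 10 >/dev/null; python3 -m crank '[0,-36,0,0,0,0,0,-1,-72,0,0,0,0,0,-2,-108,0,0,0,0,0,-3,-144,0,0,0,0,0,-4,-180,0,0,0,0,0]' >/dev/null; python3 -m crank '[-2,-36,0,0,0,-2,0,-4,-72,0,0,0,-5,0,-7,-100,0,0,0,-5,0,-7,-120,0,0,0,-5,0,-7,-120,0,0,0,-5,0]' >/dev/null;python3 -m crank '[0,0,0,0,0,0,0,0,0,0,0,0,0,0,0,0,0,0,0,0,0,0,0,0,0,0,0,0,0,0,0,0,0,0,0]' >/dev/null; python3 -c "
from h import *
st(); go([.370,.179,.0315],3)
o=robot.get_obs();c=shot('w8.png','wrist',0,100,640,480,1.25)
print([(1.25*(pix(c,[x,y,.022],o)-[0,100])).round() for x,y in ((.412,.179),(.370,.179))])"
```

```text
t60.63 [410.  176.6 180.3] yaw 2.8 tilt 0.02 F [-0.2  0.6 -0.2] w 87.3 g 0.0
rows: [-39.8  -4.4 148.8] [ 0.   0.  -0.2]
[array([383., 169.]), array([380., 228.])]
```

View pics/w8.png

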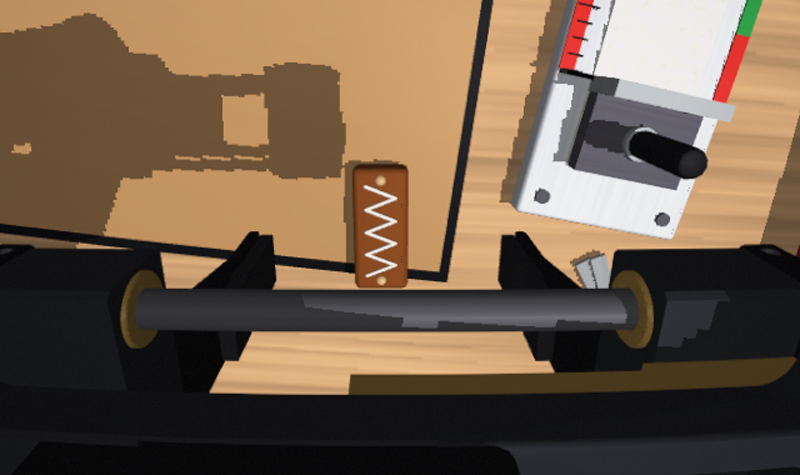

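```bash
python3 - <<'E'
from h import *
o=robot.get_obs();c=robot.camera("wrist");st()
box(c,o,[(354,291),(408,291),(406,411),(358,411)],.022)
go([.370,.179,.0315],3)
E
```

```text
t60.73 [410.1 176.9 180.4] yaw 2.9 tilt 0.00 F [ 0.4 -0.3 -0.4] w 87.0 g 0.0
[369.7 178. ] len 88 wid 35 yaw 3.1 2.8
rows: [-39.9  -4.1 148.9] [ 0.   0.  -0.1]
```

```bash
python3 -m crank '[-20,-2,20,0,0,0,0,-40,-3,40,0,0,0,0,-40,-3,70,0,0,0,0,-40,-3,100,0,0,0,0,-40,-3,120,0,0,0,0]' 10 >/dev/null; python3 -m crank '[0,0,10,0,0,0,0,0,0,18,0,0,0,0,0,0,24,0,0,0,0,0,0,28.8,0,0,0,0,0,0,28.8,0,0,0,0]' >/dev/null; python3 -m crank '[0,0,0,0,0,0,0,0,0,0,0,0,0,0,0,0,0,0,0,0,80,0,0,0,0,0,0,120,0,0,0,0,0,0,120]' >/dev/null; python3 -c "
from h import *
st();go([.3697,.178,.0315],3)"
```

```text
t61.98 [370.1 178.6  31.9] yaw 3.0 tilt 0.05 F [-0.7  0.2 -0.3] w 74.6 g 0.0
rows: [-0.4  0.6  0.4] [-0. -0. -0.]
```

```bash
python3 -m crank '[0,0,0.5,0,0,0,120,0,0,0.5,0,0,0,120,0,0,0.5,0,0,0,200,0,0,0.5,0,0,0,200,0,0,0.5,0,0,0,200]' 10 >/dev/null; python3 -m crank '[0,0,0,0,0,0,200,0,0,0,0,0,0,200,0,0,0,0,0,0,200,0,0,0,0,0,0,200,0,0,0,0,0,0,200]' >/dev/null; python3 -m crank '[0,0,0,0,0,0,200,0,0,0,0,0,0,200,0,0,0,0,0,0,200,0,0,0,0,0,0,200,0,0,0,0,0,0,200]' >/dev/null; python3 -c "
from h import *
st()";  python3 -m crank '[0,0,-15,0,0,0,200,0,0,-40,0,0,0,200,0,0,-70,0,0,0,200,0,0,-100,0,0,0,200,0,0,-100,0,0,0,200]' >/dev/null; python3 -m crank '[26,28,0,0,0,0,200,52,56,0,0,0,0,200,78,84,0,0,0,0,200,104,112,0,0,0,0,200,130,139,0,0,0,0,200]' >/dev/null;  python3 -m crank '[22,24,0,0,0,4,200,44,48,0,0,0,8,200,44,48,0,0,0,11,200,44,48,0,0,0,11,200,44,48,0,0,0,11,200]' >/dev/null; python3 -m crank '[0,0,0,0,0,0,200,0,0,0,0,0,0,200,0,0,0,0,0,0,200,0,0,0,0,0,0,200,0,0,0,0,0,0,200]' >/dev/null; python3 -c "
from h import *
st(); go([.5541,.0009,.0490],-8)"
```

```text
t63.23 [369.8 178.5  31.1] yaw 3.0 tilt 0.00 F [ 0.5  0.1 -1.6] w 37.7 g 10.0
t64.90 [553.    1.2 131.2] yaw -8.0 tilt 0.00 F [ 0.2  0.4 -0.4] w 38.0 g 10.0
rows: [ 1.1  0.2 82.2] [-0.  0.  0.]
```

```bash
python3 -m crank '[1,0,20,0,0,0,200,1,0,45,0,0,0,200,1,0,65,0,0,0,200,1,0,76,0,0,0,200,1,0,81,0,0,0,200]' >/dev/null;  python3 -m crank '[0,0,0,0,0,0,200,0,0,0,0,0,0,200,0,0,1,0,0,0,200,0,0,1.5,0,0,0,200,0,0,1.5,0,0,0,200]' >/dev/null; python3 -c "
from h import *
st()"; python3 -m crank '[0,0,0.5,0,0,0,200,0,0,1,0,0,0,200,0,0,1,0,0,0,200,0,0,1,0,0,0,200,0,0,1,0,0,0,200]' >/dev/null; python3 -c "
from h import *
st()"; python3 -m crank '[0,0,0.5,0,0,0,200,0,0,0.8,0,0,0,200,0,0,0.8,0,0,0,200,0,0,0.8,0,0,0,200,0,0,0.8,0,0,0,200]' >/dev/null; python3 -c "
from h import *
st()"
```

```text
t65.73 [5.548e+02 5.000e-01 4.940e+01] yaw -8.0 tilt 0.09 F [ 0.2 -0.1 -0.6] w 37.7 g 10.0
t66.15 [554.2   0.6  47.6] yaw -8.0 tilt 0.00 F [ 0.1 -0.4 -0.8] w 38.1 g 10.0
t66.57 [554.3   0.6  47.1] yaw -8.0 tilt 0.02 F [-0.8 -0.   4.5] w 37.8 g 10.0
```

```bash
python3 -m crank '[0,0,-0.3,0,0,0,200,0,0,-0.3,0,0,0,100,0,0,-0.3,0,0,0,60,0,0,-0.3,0,0,0,0,0,0,-0.3,0,0,0,0]' >/dev/null;  python3 -c "
from h import *
st()";  python3 -m crank '[0,0,0,0,0,0,0,0,0,-20,0,0,0,0,0,0,-50,0,0,0,0,0,0,-84,0,0,0,0,-30,0,-84,0,0,0,0]' >/dev/null; python3 -m crank '[-28,-1,0,0,0,0,0,-56,-1,0,0,0,0,0,-85,-1,0,0,0,0,0,-85,-1,0,0,0,0,0,-85,-1,0,0,0,0,0]'>/dev/null; python3 -m crank '[0,0,0,0,0,0,0,0,0,0,0,0,0,0,0,0,0,0,0,0,0,0,0,0,0,0,0,0,0,0,0,0,0,0,0]'>/dev/null; python3 -c "
from h import *
st(); go([.4402,.0169,.0712],-8)"
```

```text
t66.98 [554.2   0.6  46.9] yaw -8.0 tilt 0.01 F [ 0.2 -0.3 -0.2] w 56.7 g 0.0
t68.23 [441.2  17.5 131. ] yaw -8.0 tilt 0.02 F [ 0.2 -1.   0.2] w 87.0 g 0.0
rows: [-0.9  0.8 59.7] [ 0. -0. -0.]
```

```bash
python3 -m crank '[-1,0.5,20,0,0,0,0,-1,0.5,40,0,0,0,0,-1,0.5,60,0,0,0,0,-1,0.5,60,0,0,0,0,-1,0.5,60,0,0,0,150]' 7 >/dev/null;  python3 -m crank '[0,0,0,0,0,0,150,0,0,0,0,0,0,150,0,0,0,0,0,0,255,0,0,0,0,0,0,255,0,0,0,0,0,0,255]' >/dev/null; python3 -m crank '[0,0,0,0,0,0,255,0,0,0,0,0,0,255,0,0,0,0,0,0,255,0,0,0,0,0,0,255,0,0,0,0,0,0,255]'>/dev/null;python3 -m crank '[0,0,0,0,0,0,255,0,0,0,0,0,0,255,0,0,0,0,0,0,255,0,0,0,0,0,0,255,0,0,0,0,0,0,255]'>/dev/null;   python3 -c "
from h import *
st(); print(np.hypot(*(robot.get_obs()['position'][:2]-[.6135,-.0075]))*1000)"; python3 -m crank '[4,0,0,0,0,0,255,8,0,0,0,0,0,255,12,0,0,0,0,0,255,16,0,0,0,0,0,255,20,0,0,0,0,0,255]' >/dev/null; python3 -c "
from h import *
st()"; python3 -m crank '[3,0,0,0,0,0,255,6,0,0,0,0,0,255,9,0,0,0,0,0,255,12,0,0,0,0,0,255,15,0,0,0,0,0,255]' >/dev/null;  python3 -c "
from h import *
st()";python3 -m crank '[1,0,0,0,0,0,255,2,0,0,0,0,0,255,3,0,0,0,0,0,255,4,0,0,0,0,0,255,4,0,0,0,0,0,255]' >/dev/null;  python3 -c "
from h import *
st(); print(np.hypot(*(robot.get_obs()['position'][:2]-[.6135,-.0075]))*1000)"
```

```text
t69.90 [439.4  17.5  71. ] yaw -8.1 tilt 0.01 F [ 1.1  2.6 -1.1] w 17.7 g 7.0
175.86243403707235
t70.32 [459.4  14.6  71. ] yaw -8.0 tilt 0.05 F [-1.8  2.   1.8] w 17.7 g 7.0
t70.73 [474.1  12.4  71. ] yaw -8.0 tilt 0.04 F [-2.7  1.9  1.6] w 17.8 g 7.0
t71.15 [478.3  11.8  71. ] yaw -8.0 tilt 0.02 F [-1.6  2.9  0.2] w 18.0 g 7.0
136.5922126312097
```

Gap is about 100.7 mm; on in small steps.

```bash
S='from h import *
st()'; python3 -m crank '[1,0,0,0,0,0,255,2,0,0,0,0,0,255,3,0,0,0,0,0,255,4,0,0,0,0,0,255,4,0,0,0,0,0,255]' >/dev/null; python3 -c "$S"; python3 -m crank '[0.5,0,0,0,0,0,255,1,0,0,0,0,0,255,1.5,0,0,0,0,0,255,1.5,0,0,0,0,0,255,1.5,0,0,0,0,0,255]' >/dev/null; python3 -c "$S"; python3 -m crank '[0.5,0,0,0,0,0,255,1,0,0,0,0,0,255,1,0,0,0,0,0,255,1,0,0,0,0,0,255,1,0,0,0,0,0,255]' >/dev/null; python3 -c "$S"
```

```text
t71.57 [482.4  11.2  71. ] yaw -8.1 tilt 0.03 F [-2.3  2.7  0.1] w 17.9 g 7.0
t71.98 [483.6  11.1  71. ] yaw -8.0 tilt 0.01 F [-1.6  1.9  0.3] w 17.7 g 7.0
t72.40 [484.6  10.9  71.1] yaw -8.0 tilt 0.01 F [-2.3  2.3  0.2] w 17.5 g 7.0
```

```bash
S='from h import *
st()'; python3 -m crank '[0.5,0,0,0,0,0,255,1,0,0,0,0,0,255,1,0,0,0,0,0,255,1,0,0,0,0,0,255,1,0,0,0,0,0,255]' >/dev/null; python3 -c "$S"; python3 -m crank '[0.5,0,0,0,0,0,255,1,0,0,0,0,0,255,1,0,0,0,0,0,255,1,0,0,0,0,0,255,1,0,0,0,0,0,255]' >/dev/null; python3 -c "$S"; python3 -m crank '[0.5,0,0,0,0,0,255,0.8,0,0,0,0,0,255,0.8,0,0,0,0,0,255,0.8,0,0,0,0,0,255,0.8,0,0,0,0,0,255]' >/dev/null; python3 -c "$S"
```

```text
t72.82 [485.6  10.8  71.1] yaw -8.0 tilt 0.01 F [-1.4  1.8 -0.5] w 17.7 g 7.0
t73.23 [486.6  10.6  71. ] yaw -8.0 tilt 0.01 F [-1.3  2.3 -0.9] w 17.7 g 7.0
t73.65 [487.3  10.5  71.1] yaw -8.0 tilt 0.01 F [-2.9  1.5 -0.9] w 18.0 g 7.0
```

```bash
S='from h import *
st()'; python3 -m crank '[0.5,0,0,0,0,0,255,0.8,0,0,0,0,0,255,0.8,0,0,0,0,0,255,0.8,0,0,0,0,0,255,0.8,0,0,0,0,0,255]' >/dev/null; python3 -c "$S"; python3 -m crank '[0.5,0,0,0,0,0,255,0.8,0,0,0,0,0,255,0.8,0,0,0,0,0,255,0.8,0,0,0,0,0,255,0.8,0,0,0,0,0,255]' >/dev/null; python3 -c "$S"; python3 -m crank '[0.5,0,0,0,0,0,255,0.8,0,0,0,0,0,255,0.8,0,0,0,0,0,255,0.8,0,0,0,0,0,255,0.8,0,0,0,0,0,255]' >/dev/null; python3 -c "$S"
```

```text
t74.07 [488.2  10.4  71.1] yaw -8.0 tilt 0.01 F [-2.4  1.  -1.7] w 17.6 g 7.0
t74.48 [488.9  10.3  71.1] yaw -8.0 tilt 0.01 F [-2.2  1.  -0.9] w 17.6 g 7.0
t74.90 [489.   10.3  71.1] yaw -8.0 tilt 0.07 F [-4.4  0.8  1.4] w 18.0 g 7.0
```

```bash
S='from h import *
st()'; python3 -m crank '[0.4,0,0,0,0,0,255,0.4,0,0,0,0,0,255,0.4,0,0,0,0,0,255,0.4,0,0,0,0,0,255,0.4,0,0,0,0,0,255]' >/dev/null; python3 -c "$S"; python3 -m crank '[0.3,0,0,0,0,0,255,0.3,0,0,0,0,0,255,0.3,0,0,0,0,0,255,0.3,0,0,0,0,0,255,0.3,0,0,0,0,0,255]' >/dev/null; python3 -c "$S
scale()";python3 -m crank '[0,0,0,0,0,0,255,0,0,0,0,0,0,255,0,0,0,0,0,0,255,0,0,0,0,0,0,255,0,0,0,0,0,0,255]' >/dev/null; python3 -c "$S"
```

```text
t75.32 [489.   10.3  71. ] yaw -8.0 tilt 0.13 F [-4.9  1.   1.3] w 17.6 g 7.0
t75.73 [489.   10.3  71. ] yaw -8.0 tilt 0.16 F [-6.5 -0.5  2.7] w 17.9 g 7.0
-0.054 76: GGGGGGGGGGGGGGGkkkGRRRRRRRRRRRRRRRRR
-0.056 76: GGGGGGGGGGGGGGGkkkGRRRRRRRRRRRRRRRRR
0.054 76: GGGGkGGGGGGGGGkkkkGRRRRRRRRRRRRRRkRR
0.056 76: GGGGGGGGGGGGGGGkkkGRRRRRRRRRRRRRRRRR
t76.20 [489.   10.3  71. ] yaw -8.0 tilt 0.16 F [-5.2  0.8  2.9] w 17.5 g 7.0
```

```bash
S='from h import *
st()'; python3 -m crank '[-2,0,0,0,0,0,255,-6,0,0,0,0,0,255,-10,0,0,0,0,0,255,-15,0,0,0,0,0,255,-20,0,0,0,0,0,255]' 9 >/dev/null;  python3 -m crank '[-5,0,0,0,0,0,255,-10,0,0,0,0,0,255,-14,0,0,0,0,0,255,-18,0,0,0,0,0,255,-22,0,0,0,0,0,255]' >/dev/null; python3 -m crank '[-4,0,0,0,0,0,255,-8,0,0,0,0,0,255,-9,0,0,0,0,0,255,-9,0,0,0,0,0,255,-9,0,0,0,0,0,255]' >/dev/null;python3 -c "$S"; python3 -m crank '[-1,0,0,0,0,0,255,-1.5,0,0,0,0,0,255,-1.5,0,0,0,0,0,255,-1.5,0,0,0,0,0,255,-1.5,0,0,0,0,0,255]' >/dev/null; python3 -c "$S";python3 -m crank '[-1,0,0,0,0,0,255,-1.5,0,0,0,0,0,255,-1.5,0,0,0,0,0,255,-1.5,0,0,0,0,0,255,-1.5,0,0,0,0,0,255]' >/dev/null; python3 -c "$S"
```

```text
t77.45 [439.4  17.4  71.1] yaw -8.0 tilt 0.05 F [ 2.3  5.3 -4.7] w 17.8 g 9.0
t77.87 [439.4  17.4  71.1] yaw -8.1 tilt 0.11 F [ 3.3  4.9 -6.3] w 17.6 g 9.0
t78.28 [439.3  17.4  71.1] yaw -8.1 tilt 0.28 F [ 6.5  6.7 -8. ] w 17.8 g 9.0
```

```bash
python3 -m crank '[1.5,0,0,0,0,0,255,1.5,0,0,0,0,0,0,1.5,0,0,0,0,0,0,1.5,0,0,0,0,0,0,1.5,0,0,0,0,0,0]' >/dev/null; python3 -m crank '[0,0,0,0,0,0,0,0,0,-30,0,0,0,0,0,0,-60,0,0,0,0,32,0,-60,0,0,0,0,66,0,-60,0,0,0,0]' >/dev/null;python3 -m crank '[30,0,0,0,0,0,0,51,0,0,0,0,0,0,51,0,20,0,0,0,0,51,0,40,0,0,0,0,51,0,50,0,0,0,0]' >/dev/null;python3 -m crank '[0,0,0,0,0,0,0,0,0,0,0,0,0,0,0,0,0,0,0,0,0,0,0,0,0,0,0,0,0,0,0,0,0,0,0]' >/dev/null; python3 -c "
from h import *
st(); go([.5546,.0006,.0475],-8)"
```

```text
t79.95 [554.7   1.   82.1] yaw -8.0 tilt 0.11 F [-0.8  0.3 -0.5] w 86.6 g 0.0
rows: [-0.1  0.4 34.6] [ 0.  -0.1 -0. ]
```

```bash
python3 -m crank '[0,0,20,0,0,0,0,0,0,30,0,0,0,0,0,0,34.5,0,0,0,0,0,0,34.5,0,0,0,120,0,0,34.5,0,0,0,120]' 10 >/dev/null; python3 -m crank '[0,0,0,0,0,0,120,0,0,0,0,0,0,200,0,0,0,0,0,0,200,0,0,0,0,0,0,200,0,0,0,0,0,0,200]' >/dev/null;python3 -m crank '[0,0,0,0,0,0,200,0,0,0,0,0,0,200,0,0,0,0,0,0,200,0,0,0,0,0,0,200,0,0,0,0,0,0,200]' >/dev/null; python3 -c "
from h import *
st()"; python3 -m crank '[0,0,-15,0,0,0,200,0,0,-40,0,0,0,200,0,0,-70,0,0,0,200,0,0,-93,0,0,0,200,0,0,-93,0,0,0,200]' >/dev/null;python3 -m crank '[-20,33,0,0,0,0,200,-40,66,0,0,0,0,200,-60,99,0,0,0,0,200,-80,131,0,0,0,0,200,-100,163,0,0,0,0,200]' >/dev/null;python3 -m crank '[-20,33,0,0,0,-2,200,-40,66,0,0,0,-4,200,-60,99,0,0,0,-6,200,-71,116,0,0,0,-6,200,-71,116,0,0,0,-6,200]' >/dev/null; python3 -m crank '[0,0,0,0,0,0,200,0,0,0,0,0,0,200,0,0,0,0,0,0,200,0,0,0,0,0,0,200,0,0,0,0,0,0,200]' >/dev/null; python3 -c "
from h import *
st(); go([.346,-.252,.069],-2)
shot('w9.png','wrist',0,0,640,480,1.25)"
```

```text
t81.20 [554.2   1.1  46.7] yaw -8.0 tilt 0.01 F [ 0.2 -0.8  1.6] w 38.2 g 10.0
t82.87 [ 346.4 -250.3  139.5] yaw -1.9 tilt 0.01 F [ 1.   0.2 -1.5] w 38.0 g 10.0
rows: [-0.3  1.8 70.5] [-0.   0.   0.1]
```

View pics/w9.png

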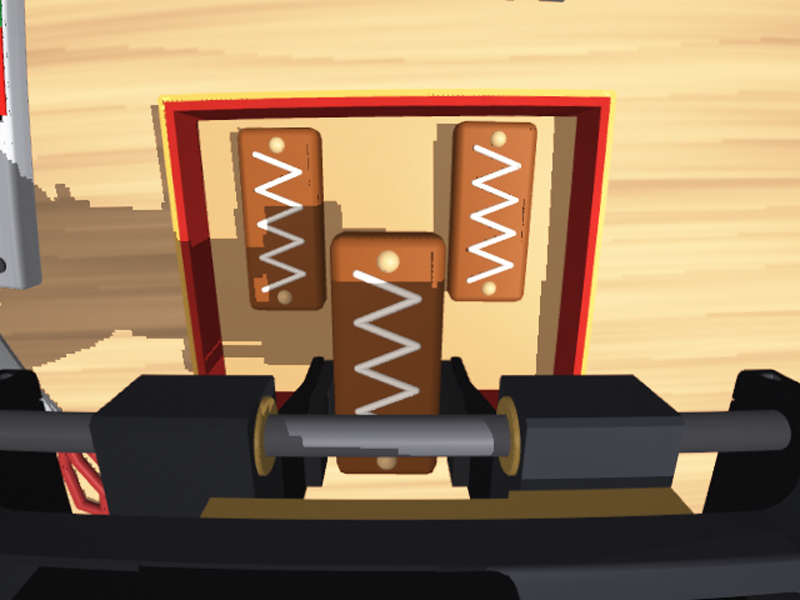

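```bash
python3 - <<'E'
from h import *
o=robot.get_obs();c=robot.camera("wrist");st()
for p in [(323,140),(326,307),(453,125),(448,298),(250,309),(524,300)]: print(p,(pt(c,(p[0]/1.25,p[1]/1.25),.055,o)*1000).round(1))
for p in [(163,98),(614,96)]: print(p,(pt(c,(p[0]/1.25,p[1]/1.25),.06,o)*1000).round(1))
E
```

```text
t82.97 [ 346.3 -250.6  139.6] yaw -1.9 tilt 0.00 F [-0.  -0.  -0.4] w 37.6 g 10.0
(323, 140) [ 440.9 -224.7   55. ]
(326, 307) [ 362.  -220.7   55. ]
(453, 125) [ 445.4 -283.7   55. ]
(448, 298) [ 364.6 -281.5   55. ]
(250, 309) [ 362.3 -182.4   55. ]
(524, 300) [ 362.3 -319.6   55. ]
(163, 98) [ 461.6 -155.8   60. ]
(614, 96) [ 455.8 -354.3   60. ]
```

```bash
S='from h import *
st()'; python3 -m crank '[0,1,20,0,0,0,200,0,1,40,0,0,0,200,0,1,58,0,0,0,200,0,1,68,0,0,0,200,0,1,72,0,0,0,200]' >/dev/null; python3 -m crank '[0,0,0,0,0,0,200,0,0,0,0,0,0,200,0,0,0,0,0,0,200,0,0,1,0,0,0,200,0,0,1,0,0,0,200]' >/dev/null;python3 -c "$S"; python3 -m crank '[0,0,0.5,0,0,0,200,0,0,1,0,0,0,200,0,0,1,0,0,0,200,0,0,1,0,0,0,200,0,0,1,0,0,0,200]' >/dev/null; python3 -c "$S"; python3 -m crank '[0,0,0.5,0,0,0,200,0,0,1,0,0,0,200,0,0,1,0,0,0,200,0,0,1,0,0,0,200,0,0,1,0,0,0,200]' >/dev/null; python3 -c "$S"
```

```text
t83.80 [ 346.1 -252.5   67.1] yaw -2.0 tilt 0.08 F [ 1.   0.  -1.6] w 38.3 g 10.0
t84.22 [ 345.8 -252.2   65.6] yaw -2.0 tilt 0.00 F [ 0.3  0.6 -0.7] w 38.1 g 10.0
t84.63 [ 345.8 -252.2   64.5] yaw -2.0 tilt 0.01 F [ 0.3 -0.3 -0.1] w 37.8 g 10.0
```

```bash
S='from h import *
st()'; python3 -m crank '[0,0,0.4,0,0,0,200,0,0,0.5,0,0,0,200,0,0,0.5,0,0,0,200,0,0,0.5,0,0,0,200,0,0,0.5,0,0,0,200]' >/dev/null;python3 -c "$S"; python3 -m crank '[0,0,0.3,0,0,0,200,0,0,0.3,0,0,0,200,0,0,0.3,0,0,0,200,0,0,0.3,0,0,0,200,0,0,0.3,0,0,0,200]' >/dev/null; python3 -c "$S"
```

```text
t85.05 [ 345.8 -252.2   64.4] yaw -2.0 tilt 0.02 F [0.  0.4 5.7] w 37.8 g 10.0
t85.47 [ 345.8 -252.2   64.3] yaw -2.1 tilt 0.03 F [-0.7  0.3  9.2] w 38.2 g 10.0
```

```bash
S='from h import *
st()'; python3 -m crank '[0,0,-0.6,0,0,0,200,0,0,-0.6,0,0,0,115,0,0,-0.6,0,0,0,115,0,0,-0.6,0,0,0,115,0,0,-0.6,0,0,0,115]' >/dev/null;python3 -c "$S"; python3 -m crank '[0,0,-10,0,0,0,115,0,0,-30,0,0,0,115,0,0,-60,0,0,0,115,0,0,-90,0,0,0,115,0,0,-110,0,0,0,115]' >/dev/null; python3 -m crank '[0,0,0,0,0,0,115,0,0,0,0,0,0,115,0,0,0,0,0,0,115,0,0,0,0,0,0,115,0,0,0,0,0,0,115]' >/dev/null; python3 -c "$S
o=robot.get_obs();c=robot.camera('wrist');im=c['pixels'].astype(int)
t=robot.camera('top')['pixels'];cv2.imwrite('pics/t9.png',t[:,:,::-1])
# bar brown at expected tin spots, and jaw post / caliper bed checked numerically
for n,P in dict(b1=(.403,-.187,.055),b2=(.403,-.29,.055),b3=(.375,-.24,.055),mid=(.43,-.252,.037)).items():
    u,v=pix(c,P,o).round().astype(int); print(n,u,v,im[v,u])
"
```

```text
t85.88 [ 345.8 -252.2   64.2] yaw -2.0 tilt 0.02 F [0.5 0.3 0.1] w 47.2 g 0.0
t86.72 [ 345.2 -251.6  173.2] yaw -2.1 tilt 0.18 F [ 0.3 -0.4 -1.1] w 47.4 g 0.0
b1 212 174 [181 100  48]
b2 363 168 [192 110  57]
b3 292 212 [104  58  30]
mid 306 130 [245 206 141]
```

```bash
python3 - <<'E'
from h import *
c=robot.camera("top");im=c["pixels"].astype(float);a=np.radians(-8.2)
for ly in(-.056,.056,0):
    s=[]
    for g in range(120,190,4):
        P=np.array([.6135,-.0075,.02])+np.array([-g/1e3*np.cos(a)-ly*np.sin(a),-g/1e3*np.sin(a)+ly*np.cos(a),0])
        u,v=pix(c,P); s.append(tuple(cv2.remap(im,np.float32([[u]]),np.float32([[v]]),1)[0,0].astype(int).tolist()))
    print(ly,*s)
g=cv2.cvtColor(c["pixels"],cv2.COLOR_RGB2GRAY)
u,v=pix(c,[.440,.0172,.09]).round().astype(int); w=g[v-12:v+13,u-12:u+13]
y,x=np.nonzero(w<w.min()+18); print(u,v,pt(c,(u-12+x.mean(),v-12+y.mean()),.09)*1000, w.min())
E
```

```text
-0.056 (222, 86, 73) (222, 90, 78) (221, 92, 79) (220, 88, 73) (215, 80, 67) (182, 111, 103) (205, 200, 197) (227, 228, 226) (229, 231, 229) (229, 232, 231) (230, 232, 230) (229, 231, 230) (229, 230, 229) (228, 230, 229) (223, 226, 225) (197, 201, 200) (155, 157, 156) (136, 137, 135)
0.056 (196, 78, 65) (205, 79, 67) (202, 81, 69) (201, 79, 66) (196, 77, 64) (150, 87, 78) (134, 128, 124) (158, 160, 158) (193, 199, 199) (213, 219, 219) (212, 217, 216) (208, 214, 213) (209, 214, 214) (212, 218, 217) (214, 219, 219) (210, 214, 214) (207, 212, 212) (210, 215, 216)
0 (236, 237, 232) (236, 237, 231) (235, 236, 230) (236, 236, 230) (232, 233, 229) (207, 211, 206) (178, 185, 182) (157, 163, 161) (120, 122, 123) (105, 103, 106) (104, 103, 105) (110, 110, 110) (93, 91, 88) (71, 67, 61) (66, 61, 56) (69, 64, 58) (76, 73, 68) (79, 77, 74)
333 297 [434.22500267  15.11909549  90.        ] 60
```

```bash
python3 -c "
from h import *
st(); print(robot.hand_in())"
```

```text
t86.87 [ 345.5 -251.9  173.6] yaw -2.1 tilt 0.12 F [-0.  -1.2 -0. ] w 47.8 g 0.0
the job is handed in; nothing more can be done
None
```

I measured all three bars left to right at about 88, 86 and 90 mm (all green), laid each flat in the red gift tin, and handed the job in at 87 s with the caliper jaw drawn right back; no verdict came back.

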